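Kit a power unit's parts for reassembly

ROBOT

A 7-joint arm with a two-finger parallel gripper is mounted at the origin on a cart in front of the work surface, level with it; the furniture and walls round the work are solid. World frame = base frame: x ahead of the robot, y to its left, z up, the work surface at z = 0. Lengths are in m, angles in rad, forces in N, time in s.
With the tool pointing down it reaches from about 0.4 to 0.85 m from the base axis. Payload 10.4 kg.
Tool frame: the origin (TCP) lies on the centre line of the jaws, within the pads' length; the fingertips stand 22 mm ahead of it and the grasp point (between the pads) lies 3 mm ahead of it; z points along the fingers, y is the direction in which the jaws open and shut (so a half turn about z gives the same grasp; the last joint's range is limited). The gripper opens to 85 mm and grips with 20 to 120 N. Pads are 22 mm wide; open, the fingers measure 114 mm over their backs; the gripper's body (76 mm by 85 mm) begins 54 mm behind the grasp point. The pads swing forward as they close: fully open they stand 13 mm farther back than shut.
Start: joints at [1.26, 0.332, -0.065, 1.46, 0.022, 1.35, -0.088], TCP at [0.177, -0.599, 0.253] pointing down, gripper open.
Joint ranges: [-2.6, 2.6], [-0.5, 2.12], [-1.47, 1.34], [0.16, 2.42], [-1.27, 4.41], [0.06, 2.06], [-2.6, 2.6]. Speed limits (rad/s): [2.22, 2.22, 2.79, 2.79, 3.14, 3.14, 3.14].

INTERFACE

Orientations are given as a unit quaternion [x, y, z, w].
In Python, from workcell import manip gives the robot as it stands. The module is installed in compiled form; this text tells all that it offers.
- The arm moves only by the shell command python3 -m crank 'ROWS' [FORCE]. ROWS is JSON, a list of rows, each a list of 3 entries, a list of its own where there are three numbers: the opening, from -1 (shut) to 1 (fully open), then the shift along the tool's x, y, z normalised to -1 to 1, where 1 is 80 mm, then the turn, a rotation vector about the tool's x, y, z normalised to -1 to 1, where 1 is pi/4 rad. In form: [[jaw, [tx, ty, tz], [ax, ay, az]], ...]. A call has exactly 5 rows; each row shifts and turns the commanded pose from where the row before left it, along the tool's axes as they then stand; what a row does not reach is not made up. A row lasts 1/10 s, in which the tool goes at most 50 mm and 8.59 degrees, less where a joint would pass 70% of its speed; a pose out of reach is approached as far as the arm can. A call with a number of a shift or a turn outside -1 to 1 is refused whole. A call with a gripper value outside its range is refused whole. The fingers move at their own pace and stop on an object; FORCE is the grip in N (left out, the last holds). Time passes only in rows, so rows that do not move let the fingers close, or fill a call up. It gives the time, the measured TCP pose, the force and the opening at its end, in the units of the state.
- manip.get_obs(): the state, without advancing time (a new reading comes with each control period).
- manip.camera(name): name is "side" or "top" or "wrist"; returns the picture (400x640x3 uint8, blue, green, red); there is no depth.
- manip.camera_info(name): a dict with "K" (3x3 intrinsics, pixels), "camera_from_world" (4x4, takes a point from world to camera coordinates); the wrist camera has in their place "mount" (4x4, takes a point from camera to tool coordinates, whose origin is the TCP and whose axes are the flange's). Camera axes: x right, y down, z forward; pixel columns grow to the right and rows downward; lengths in m; the calibration is good to about 2 mm. A picture is of the moment at which its call begins: read the wrist's pose just before it. camera_info takes no time and is no camera call.
- manip.hand_in(): hands the job in, once; it reports no verdict.
The state is a dict: "clock": time; "joint_pos": joint angles; "joint_velocities": joint speeds; "tau": joint torques, N m; "position": TCP position; "ee_rot": TCP orientation; "ft_force": force on the tool from outside, world axes, zero at the start; "torque": the same for the moment, N m; "grip_width": opening from 0.0 (shut) to 1.0 (fully open).
Only numpy, scipy, OpenCV 4.12 (cv2) and the standard library are available. Lean on these libraries where they do the work, as an engineer would, in place of code of your own. Each camera call takes 0.05 s, during which the arm holds its last target.

TASK

Make up the kit for rebuilding this power unit: put the transformer, the finned heat sink and the black case that lie around the vice each into the foam cut-out of its own size in the kit tray, standing as they do now and seated flat on the bottom of the cut-out. The washed circuit card in the wire rack belongs to the kit too: keep it upright while you carry it, and stand it on edge in any one slot of the tray's slotted card holder, pushed down to the bottom of the slot and about centred along it.

Things in the scene. Friction and masses are not known exactly. Their poses are not given: they have to be found in the camera images.
- transformer: Small transformer: a laminated grey iron core 34 x 42 x 36 mm (x, y, z) with a yellow winding that sticks out through it to 52 mm along x (the winding is 26 mm wide in y, from 8 to 29 mm high). Not the scrap one at the back against the wall. Origin: centre of its underside; z up. Easily gripped across the core's two flat faces, 42 mm apart along y. Loose, about 0.16 kg.
- heat_sink: Grey finned aluminium heat sink, 24 x 40 x 22 mm (x, y, z), fins up, each fin a plate across x. It lies near the vice; not the scrap one at the back left by the microscope. Origin: centre of its underside; z up. Easily gripped across its 24 mm width along x. Loose, about 0.055 kg.
- black_case: Plain black plastic case, 52 x 80 mm (x, y), its flat top about 30 mm high with small bumps up to 36 mm. Origin: centre of its underside; z up. Gripped across its 52 mm width along x. Loose, about 0.085 kg.
- card: Green circuit card on edge: board 4 mm thick (x), 90 long (y), 58 high, with an aluminium rail on its upper edge, 10 mm thick, z 56 to 70 mm, to grip it by. Parts on its +x face stand out to 11 mm (above z 34 under 4 mm), all within 25 mm of the middle in y. Origin: middle of the lower edge, z up. Starts in the wire rack's middle slot, lower edge 8 mm above the bench. Loose, about 0.09 kg.
- wire_rack: Steel wire drying rack, fixed, 112 x 72 mm (x, y), 43 mm high, with three 6 mm slots running along y, at x = -26, 0 and 26 mm. Origin: centre of its underside; z up. The card starts in the middle slot, parallel to it; lifted straight up by 40 mm it clears the wires.
- nest_case: Kit tray insert, fixed: dark foam block 108 x 108 x 20 mm with the longest cut-out, 60 x 88 mm (x, y), 14 mm deep, floor 6 mm above the underside, edges bevelled by 4 mm. For the black case, its x along the nest's x (either way round). Origin: centre of the block's underside, under the middle of the cut-out, 4 mm above the bench; z up.
- nest_transformer: Kit tray insert, fixed: dark foam block 108 x 108 x 20 mm with the middle-sized cut-out, 60 x 50 mm (x, y), 14 mm deep, floor 6 mm above the underside, edges bevelled by 4 mm. For the transformer, its x along the nest's x (either way round). Origin: centre of the block's underside, under the middle of the cut-out, 4 mm above the bench; z up.
- nest_heat_sink: Kit tray insert, fixed: dark foam block 108 x 108 x 20 mm with the smallest cut-out, 33 x 48 mm (x, y), 10 mm deep, floor 10 mm above the underside, edges bevelled by 4 mm. For the heat sink, its x along the nest's x (either way round). Origin: centre of the block's underside, under the middle of the cut-out, 4 mm above the bench; z up.
- card_holder: Kit tray insert, fixed: grey plate 108 x 108 x 10 mm with two upright combs (10 mm thick, at y = -30 and 30 mm) that form three slots along y, 6.5 mm wide, at x = -26, 0 and 26 mm. Slot bottom 10 mm, rounded comb tops 45.5 mm above the underside. Card x goes along holder x, either way round. Origin: centre of the underside, 4 mm above the bench; z up.
Not all that is in view belongs to the job. What is shaped like the nest_transformer but purple is not meant.

How it is judged:
At the end, for the whole second after the job is handed in: Case, transformer and heat sink in their own cut-outs: within 10 mm of centre, 4 mm of the floor, 0.3 rad turn, 0.12 rad tilt. Card in a holder slot: 6 mm across, 15 mm along, 4 mm of the bottom, 0.2 rad turn and lean. Either way round, released, at rest (0.02 m/s) (horizontal distance between black_case and nest_case below 0.01 m and z of black_case in the frame of nest_case between 0.002 and 0.01 m and angle between the x axis of black_case and the x axis of nest_case, either way round below 0.3 rad and angle between each of black_case, transformer, heat_sink's own z axis and vertical below 0.12 rad and linear speed of each of black_case, transformer, heat_sink, card below 0.02 m/s and horizontal distance between transformer and nest_transformer below 0.01 m and z of transformer in the frame of nest_transformer between 0.002 and 0.01 m and angle between the x axis of transformer and the x axis of nest_transformer, either way round below 0.3 rad and horizontal distance between heat_sink and nest_heat_sink below 0.01 m and z of heat_sink in the frame of nest_heat_sink between 0.006 and 0.014 m and angle between the x axis of heat_sink and the x axis of nest_heat_sink, either way round below 0.3 rad and (x of card in the frame of card_holder between -0.032 and -0.02 m or x of card in the frame of card_holder between -0.006 and 0.006 m or x of card in the frame of card_holder between 0.02 and 0.032 m) and y of card in the frame of card_holder between -0.015 and 0.015 m and z of card in the frame of card_holder between 0.006 and 0.014 m and angle between the x axis of card and the x axis of card_holder, either way round below 0.2 rad and angle between card's own z axis and vertical below 0.2 rad); the robot touches nothing.
It fails at once if the card is tipped more than 0.7 rad (40 degrees) from upright (angle between card's own z axis and vertical above 0.7 rad).
It also fails if it takes over 118 s, if anything falls off the work surface, if the arm or the gripper's body presses on something with over 40 N, if the wrist force passes 120 N, or if a joint passes its speed limit or range.

## Working session

There is one attempt and no reset: what is moved stays moved. The work goes in short steps, Python scripts to look and compute and a shell command to move; the robot and the scene stay as the last step left them, time stands still between calls to the robot, and variables do not carry over. Pictures are saved under pics/ and viewed, and the job is handed in when it is done.

```bash
mkdir -p pics
python3 - <<'E'
from workcell import manip
import cv2,numpy as np
np.set_printoptions(precision=4,suppress=True)
o=manip.get_obs(); print(o)
for n in ["side","top","wrist"]:
    im=manip.camera(n); cv2.imwrite(f"pics/{n}0.png",im); 
    for k,v in manip.camera_info(n).items(): print(n,k,np.array(v) if not isinstance(v,str) else v)
E
```

```text
{'clock': 0.0, 'joint_pos': array([ 1.2604,  0.3329, -0.0647,  1.461 ,  0.0216,  1.3499, -0.0885]), 'joint_velocities': array([-0.0007, -0.0001,  0.0015, -0.0014, -0.0015, -0.0012,  0.0008]), 'tau': array([ -0.0004, -62.5444,   0.0494, -39.1595,   0.0163,   0.0102,
         0.    ]), 'position': array([ 0.1773, -0.5989,  0.2525]), 'ee_rot': array([ 0.9897,  0.1434, -0.0001, -0.0007]), 'ft_force': array([-0.0853,  0.6317, -0.5763]), 'torque': array([ 0.0235, -0.034 , -0.0187]), 'grip_width': 1.0021786375996287}
side K [[491.5732   0.     313.7159]
 [  0.     491.5732 202.2245]
 [  0.       0.       1.    ]]
side camera_from_world [[-0.9332 -0.3594  0.0026  0.5155]
 [-0.1752  0.4486 -0.8764  0.1568]
 [ 0.3138 -0.8183 -0.4816  1.151 ]
 [ 0.      0.      0.      1.    ]]
top K [[403.4508   0.     318.2225]
 [  0.     403.4508 199.1256]
 [  0.       0.       1.    ]]
top camera_from_world [[-0.0077 -0.9996  0.0257 -0.0472]
 [-0.986   0.0033 -0.167   0.5465]
 [ 0.1668 -0.0266 -0.9856  1.0487]
 [ 0.      0.      0.      1.    ]]
wrist K [[282.5977   0.     320.6974]
 [  0.     282.5977 204.5037]
 [  0.       0.       1.    ]]
wrist mount [[ 0.0001 -0.96   -0.2801  0.0727]
 [ 1.      0.0003 -0.0006  0.0008]
 [ 0.0006 -0.2801  0.96   -0.1191]
 [ 0.      0.      0.      1.    ]]
```

View pics/top0.png

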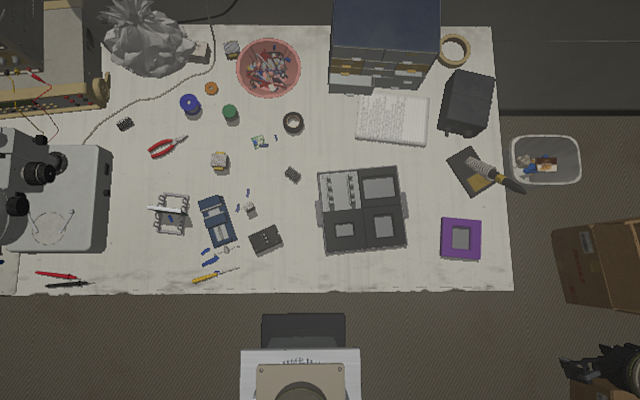

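View pics/side0.png

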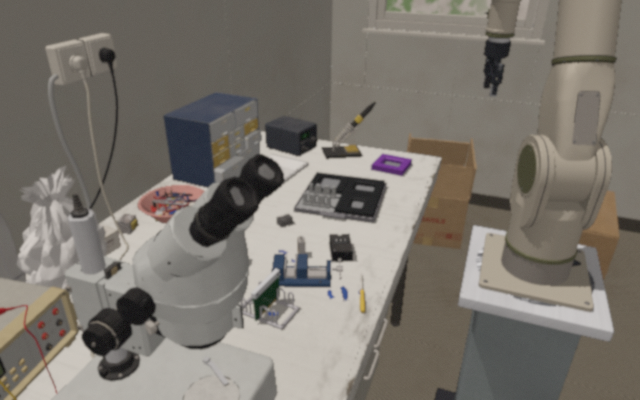

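View pics/wrist0.png

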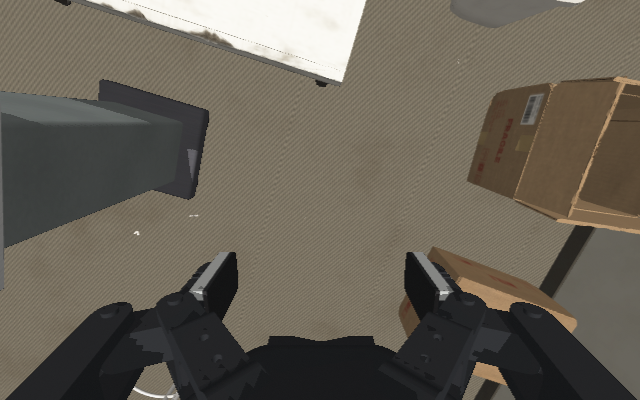

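Run:
```python
import cv2
im=cv2.imread("pics/top0.png")
cv2.imwrite("pics/c1.png",cv2.resize(im[130:270,140:310],None,fx=4.5,fy=4.2,interpolation=cv2.INTER_CUBIC))
cv2.imwrite("pics/c2.png",cv2.resize(im[155:265,305:425],None,fx=5,fy=5,interpolation=cv2.INTER_CUBIC))
im=cv2.imread("pics/side0.png")
cv2.imwrite("pics/c3.png",cv2.resize(im[160:330,230:400],None,fx=3.5,fy=3.5,interpolation=cv2.INTER_CUBIC))
```

```text
(no output)
```

View pics/c1.png

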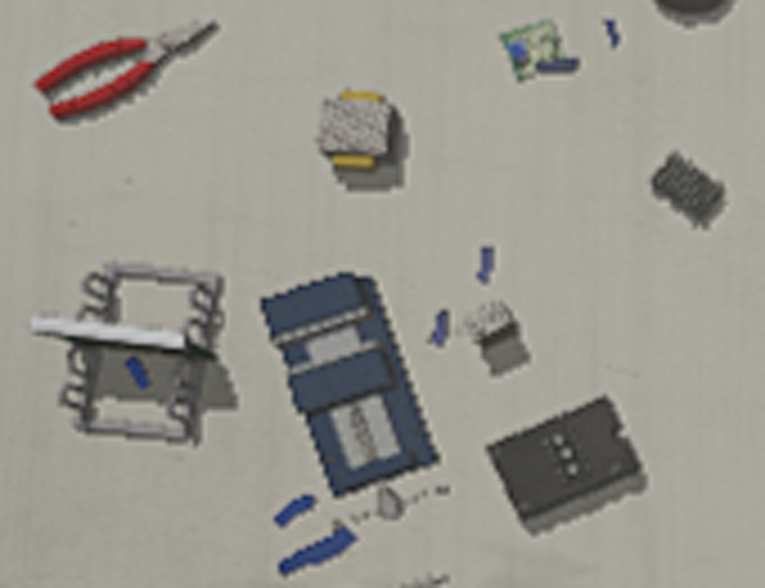

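View pics/c2.png

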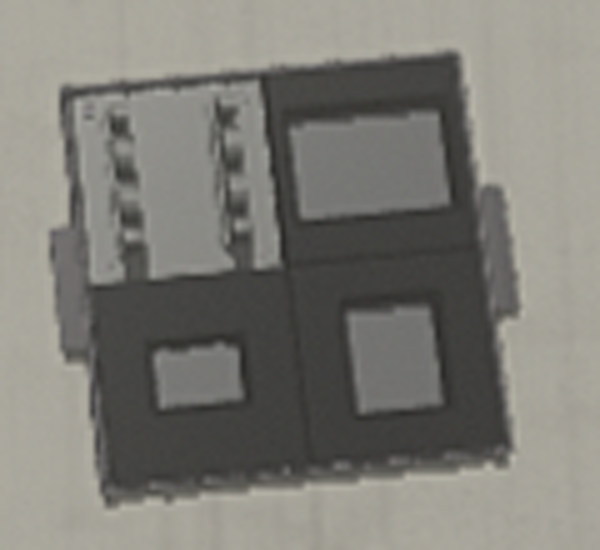

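View pics/c3.png

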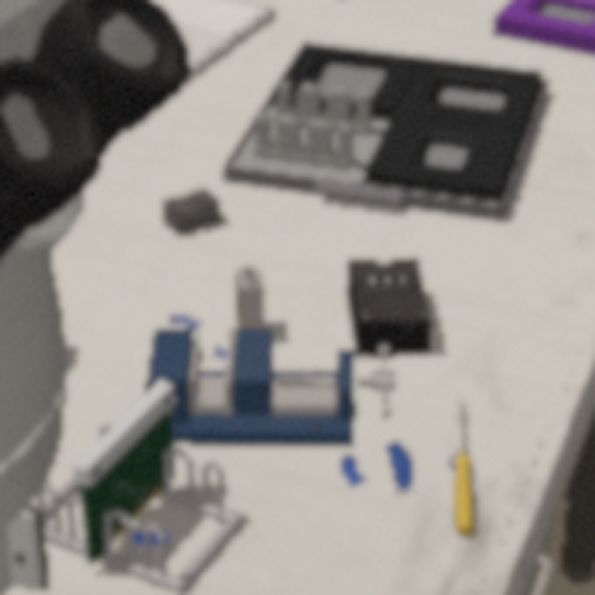

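```bash
cat > h.py <<'E'
from workcell import manip
import cv2,numpy as np,sys
from scipy.spatial.transform import Rotation as R
np.set_printoptions(precision=4,suppress=True)
def cam(name,obs=None):
    ci=manip.camera_info(name); K=np.array(ci["K"])
    if name=="wrist":
        o=obs or manip.get_obs(); T=np.eye(4); T[:3,:3]=R.from_quat(o["ee_rot"]).as_matrix(); T[:3,3]=o["position"]
        C=T@np.array(ci["mount"])
    else: C=np.linalg.inv(np.array(ci["camera_from_world"]))
    return K,C
def bp(KC,u,v,z):
    K,C=KC; d=C[:3,:3]@np.linalg.solve(K,[u,v,1.]); p=C[:3,3]; return p+d*(z-p[2])/d[2]
def proj(KC,P):
    K,C=KC; T=np.linalg.inv(C); q=(T[:3,:3]@np.atleast_2d(P).T+T[:3,3:]); q=K@q; return (q[:2]/q[2]).T
def snap(name,fn):
    o=manip.get_obs(); im=manip.camera(name); cv2.imwrite(f"pics/{fn}.png",im)
    K,C=cam(name,o); np.savez(f"pics/{fn}.npz",K=K,C=C); return im,(K,C)
def load(fn):
    d=np.load(f"pics/{fn}.npz"); return cv2.imread(f"pics/{fn}.png"),(d["K"],d["C"])
def state():
    o=manip.get_obs(); M=R.from_quat(o["ee_rot"]).as_matrix()
    return o,M
def yawof(M): return np.arctan2(M[1,0],M[0,0])
def go(p,yaw=None,split=True):
    """print shift in tool units, after turn, and turn rows"""
    o,M=state(); 
    y0=yawof(M)
    tgt=M if yaw is None else R.from_euler('z',yaw).as_matrix()@np.diag([1,-1,-1.])
    rv=(R.from_matrix(M.T@tgt)).as_rotvec()/(np.pi/4)
    d=np.array(p)-o["position"]
    print("t",round(o["clock"],2),"pos",o["position"],"yaw",round(y0,3),"f",o["ft_force"],"grip",round(o["grip_width"],3))
    print("shift before turn",M.T@d/0.08,"after turn",tgt.T@d/0.08,"turn",rv)
    n=int(np.ceil(max(np.abs(rv).max()/0.18,np.linalg.norm(d)/0.049,1)))
    # simultaneous rows (shift in axes at row start)
    Mi=M.copy(); rows=[]
    for i in range(n):
        rows.append((np.round(Mi.T@d/n/0.08,2).tolist(),np.round(rv/n,3).tolist()))
        Mi=Mi@R.from_rotvec(rv/n*np.pi/4).as_matrix()
    print(n,"rows:"); [print(r) for r in rows]
E
python3 - <<'E'
from h import *
K=cam("top")
for n,u,v,z in [("trafo",218.9,159.8,.036),("scrap trafo",231,49,.036),("sink",292.5,174,.022),("case",265,240,.03),("railL",140+30/4.5,130+325/4.2,.078),("railR",140+185/4.5,130+340/4.2,.078),
 ("nest case",305+372/5,155+165/5,.01),("nest tr",305+395/5,155+358/5,.01),("nest hs",305+200/5,155+377/5,.014),("holder",305+178/5,155+180/5,.014),("purple",461,237,.014)]:
    print(n,bp(K,u,v,z))
E
```

```text
trafo [0.6594 0.2238 0.036 ]
scrap trafo [0.9917 0.1999 0.036 ]
sink [0.622  0.0207 0.022 ]
case [0.4376 0.094  0.03  ]
railL [0.5207 0.3966 0.078 ]
railR [0.5109 0.3075 0.078 ]
nest case [ 0.5838 -0.2247  0.01  ]
nest tr [ 0.4742 -0.2339  0.01  ]
nest hs [ 0.4638 -0.1245  0.014 ]
holder [ 0.5747 -0.1142  0.014 ]
purple [ 0.4437 -0.447   0.014 ]
```

Run:
```python
from h import *
go([0.575,-0.175,0.30],0)
```

```text
t 0.15 pos [ 0.1773 -0.5991  0.2527] yaw 0.288 f [-0.3778  0.8104 -0.5648] grip 1.002
shift before turn [ 6.2709 -3.6723 -0.5872] after turn [ 4.9707 -5.3007 -0.591 ] turn [-0.0013  0.0002  0.3665]
12 rows:
([0.52, -0.31, -0.05], [-0.0, 0.0, 0.031])
([0.52, -0.32, -0.05], [-0.0, 0.0, 0.031])
([0.51, -0.33, -0.05], [-0.0, 0.0, 0.031])
([0.5, -0.34, -0.05], [-0.0, 0.0, 0.031])
([0.49, -0.35, -0.05], [-0.0, 0.0, 0.031])
([0.48, -0.37, -0.05], [-0.0, 0.0, 0.031])
([0.47, -0.38, -0.05], [-0.0, 0.0, 0.031])
([0.46, -0.39, -0.05], [-0.0, 0.0, 0.031])
([0.45, -0.4, -0.05], [-0.0, 0.0, 0.031])
([0.44, -0.41, -0.05], [-0.0, 0.0, 0.031])
([0.43, -0.42, -0.05], [-0.0, 0.0, 0.031])
([0.42, -0.43, -0.05], [-0.0, 0.0, 0.031])
```

```bash
python3 -m crank '[[1,[0.52,-0.31,-0.05],[0,0,0.03]],[1,[0.52,-0.32,-0.05],[0,0,0.03]],[1,[0.51,-0.33,-0.05],[0,0,0.03]],[1,[0.5,-0.34,-0.05],[0,0,0.03]],[1,[0.49,-0.35,-0.05],[0,0,0.03]]]'; python3 -m crank '[[1,[0.48,-0.37,-0.05],[0,0,0.03]],[1,[0.47,-0.38,-0.05],[0,0,0.03]],[1,[0.46,-0.39,-0.05],[0,0,0.03]],[1,[0.45,-0.4,-0.05],[0,0,0.03]],[1,[0.44,-0.41,-0.05],[0,0,0.03]]]'
python3 - <<'E'
from h import *
go([0.575,-0.175,0.30],0)
E
```

```text
clock: 0.65
position: [0.3444, -0.4209, 0.2734]
ee_rot: [0.996, 0.084, -0.0, 0.0]
ft_force: [0.9, -0.0, -0.2]
grip_width: 0.996
clock: 1.15
position: [0.5078, -0.2435, 0.2935]
ee_rot: [1.0, 0.025, 0.0, 0.0]
ft_force: [1.5, -1.3, 0.4]
grip_width: 0.996
t 1.15 pos [ 0.5078 -0.2435  0.2935] yaw 0.051 f [ 1.4552 -1.3064  0.4324] grip 0.996
shift before turn [ 0.8821 -0.8121 -0.0815] after turn [ 0.8396 -0.856  -0.0813] turn [ 0.0003 -0.      0.0649]
2 rows:
([0.44, -0.41, -0.04], [0.0, -0.0, 0.032])
([0.43, -0.42, -0.04], [0.0, -0.0, 0.032])
```

```bash
python3 -m crank '[[1,[0.43,-0.41,-0.04],[0,0,0.03]],[1,[0.41,-0.43,-0.04],[0,0,0.03]],[1,[0,0,0],[0,0,0]],[1,[0,0,0],[0,0,0]],[1,[0,0,0],[0,0,0]]]'
python3 - <<'E'
from h import *
snap("wrist","w1"); go([0.575,-0.175,0.30],0)
E
```

```text
clock: 1.65
position: [0.5708, -0.1763, 0.2994]
ee_rot: [1.0, 0.002, -0.0, 0.0]
ft_force: [-0.5, -0.9, -0.4]
grip_width: 1.005
t 1.7 pos [ 0.5707 -0.1766  0.2995] yaw 0.003 f [ 0.6714 -0.109  -0.0293] grip 1.003
shift before turn [ 0.0542 -0.0204 -0.0062] after turn [ 0.0542 -0.0205 -0.0062] turn [0.0007 0.0008 0.0039]
1 rows:
([0.05, -0.02, -0.01], [0.001, 0.001, 0.004])
```

View pics/w1.png

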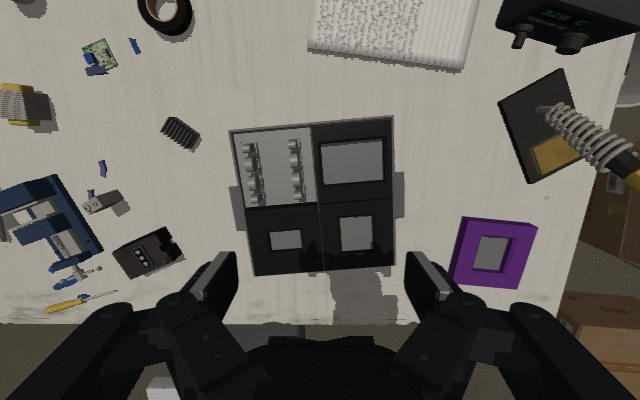

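Run:
```python
from h import *
im,_=load("w1")
cv2.imwrite("pics/c4.png",cv2.resize(im[108:280,222:405],None,fx=4,fy=3.4,interpolation=cv2.INTER_CUBIC))
cv2.imwrite("pics/c5.png",cv2.resize(im[70:320,0:220],None,fx=3.6,fy=2.4,interpolation=cv2.INTER_CUBIC))
```

```text
(no output)
```

View pics/c4.png

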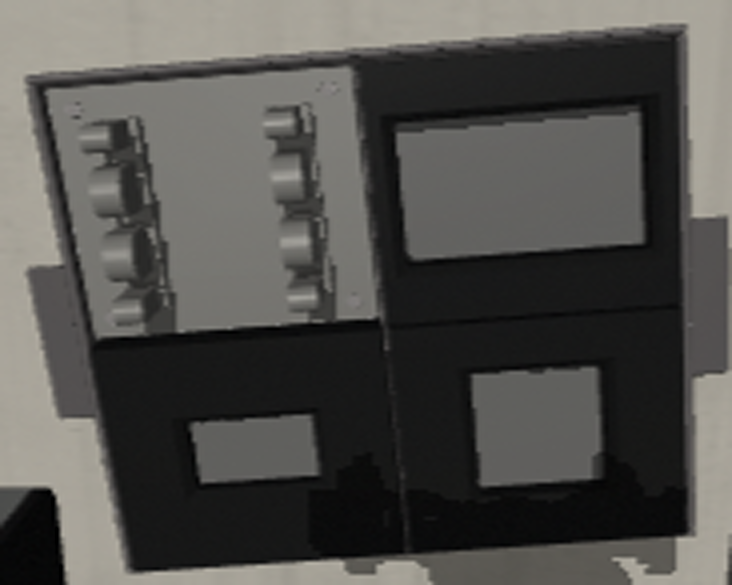

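View pics/c5.png

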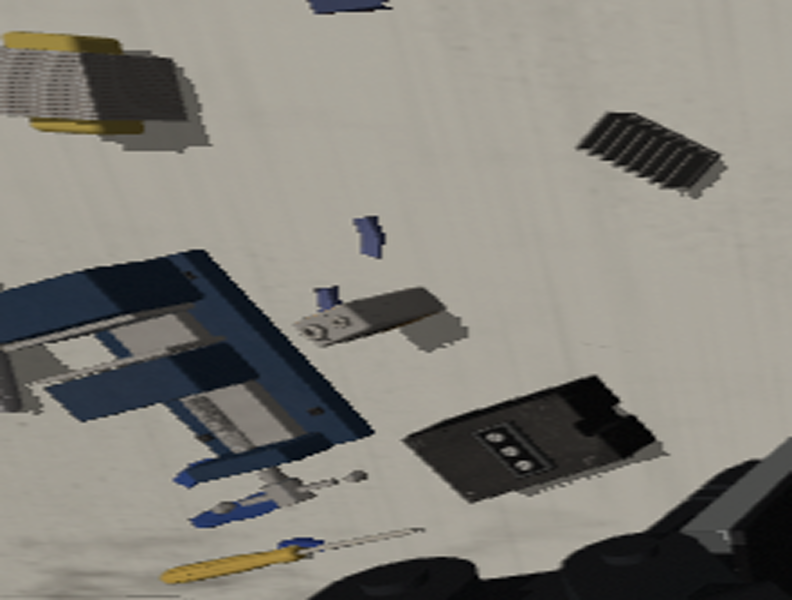

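Run:
```python
from h import *
im,K=load("w1")
def c(u,v,z): return bp(K,222+(u+.5)/4-.5,108+(v+.5)/3.4-.5,z)
for n,z,q in [("casefloor",.010,[(395,122),(640,108),(645,243),(412,260)]),("trfloor",.010,[(470,372),(598,366),(605,480),(480,489)]),("hsfloor",.014,[(189,421),(312,413),(319,476),(201,486)])]:
    P=np.array([c(u,v,z) for u,v in q])
    print(n,P.mean(0)[:2],"edges",np.linalg.norm(np.roll(P,-1,0)-P,axis=1), [round(np.degrees(np.arctan2(*(P[b]-P[a])[[0,1]])),1) for a,b in [(0,1),(3,2)]])
for n,u,v,z in [("tr/case right",682,305,.024),("R bot",690,535,.024),("mid bot",410,550,.024),("L bot",130,570,.024),("R top",676,37,.024),("hold/hs left",97,342,.024),("case topleft",357,65,.024),("center",385,325,.024)]: print(n,c(u,v,z))
```

```text
casefloor [ 0.5883 -0.222 ] edges [0.0866 0.0571 0.0858 0.059 ] [np.float64(176.0), np.float64(174.8)]
trfloor [ 0.4775 -0.2319] edges [0.0488 0.056  0.0494 0.0577] [np.float64(176.4), np.float64(174.5)]
hsfloor [ 0.4682 -0.1223] edges [0.0474 0.031  0.0466 0.0322] [np.float64(175.1), np.float64(173.6)]
tr/case right [ 0.5394 -0.2797  0.024 ]
R bot [ 0.4309 -0.291   0.024 ]
mid bot [ 0.4228 -0.1824  0.024 ]
L bot [ 0.4121 -0.0726  0.024 ]
R top [ 0.6483 -0.2695  0.024 ]
hold/hs left [ 0.5222 -0.0674  0.024 ]
case topleft [ 0.6373 -0.163   0.024 ]
center [ 0.5302 -0.1725  0.024 ]
```

Run:
```python
from h import *
print(manip.get_obs()["joint_pos"]); go([0.53,0.065,0.30],0.3)
```

```text
[ 0.5635  0.2816 -0.4222  1.4484  0.1159  1.4366 -1.4273]
t 1.7 pos [ 0.5707 -0.1766  0.2995] yaw 0.003 f [ 0.6714 -0.109  -0.0293] grip 1.003
shift before turn [-0.4991 -3.0221 -0.0077] after turn [ 0.407  -3.0358 -0.0062] turn [ 0.0006  0.0009 -0.3781]
6 rows:
([-0.08, -0.5, -0.0], [0.0, 0.0, -0.063])
([-0.06, -0.51, -0.0], [0.0, 0.0, -0.063])
([-0.03, -0.51, -0.0], [0.0, 0.0, -0.063])
([-0.01, -0.51, -0.0], [0.0, 0.0, -0.063])
([0.02, -0.51, -0.0], [0.0, 0.0, -0.063])
([0.04, -0.51, -0.0], [0.0, 0.0, -0.063])
```

Run:
```python
from h import *
go([0.53,0.115,0.26],1.8)
```

```text
t 1.7 pos [ 0.5707 -0.1766  0.2995] yaw 0.003 f [ 0.6714 -0.109  -0.0293] grip 1.003
shift before turn [-0.4969 -3.6474  0.492 ] after turn [3.6657 0.3332 0.4938] turn [-0.0002  0.0012 -2.2879]
13 rows:
([-0.04, -0.28, 0.04], [-0.0, 0.0, -0.176])
([0.0, -0.28, 0.04], [-0.0, 0.0, -0.176])
([0.04, -0.28, 0.04], [-0.0, 0.0, -0.176])
([0.08, -0.27, 0.04], [-0.0, 0.0, -0.176])
([0.11, -0.26, 0.04], [-0.0, 0.0, -0.176])
([0.15, -0.24, 0.04], [-0.0, 0.0, -0.176])
([0.18, -0.22, 0.04], [-0.0, 0.0, -0.176])
([0.21, -0.19, 0.04], [-0.0, 0.0, -0.176])
([0.23, -0.16, 0.04], [-0.0, 0.0, -0.176])
([0.25, -0.13, 0.04], [-0.0, 0.0, -0.176])
([0.27, -0.09, 0.04], [-0.0, 0.0, -0.176])
([0.28, -0.05, 0.04], [-0.0, 0.0, -0.176])
([0.28, -0.01, 0.04], [-0.0, 0.0, -0.176])
```

```bash
python3 -m crank '[[1,[-0.04,-0.28,0.04],[0,0,-0.18]],[1,[0,-0.28,0.04],[0,0,-0.18]],[1,[0.04,-0.28,0.04],[0,0,-0.18]],[1,[0.08,-0.27,0.04],[0,0,-0.18]],[1,[0.11,-0.26,0.04],[0,0,-0.18]]]'; python3 -m crank '[[1,[0.15,-0.24,0.04],[0,0,-0.18]],[1,[0.18,-0.22,0.04],[0,0,-0.18]],[1,[0.21,-0.19,0.04],[0,0,-0.18]],[1,[0.23,-0.16,0.04],[0,0,-0.18]],[1,[0.25,-0.13,0.04],[0,0,-0.18]]]';python3 -m crank '[[1,[0.27,-0.09,0.04],[0,0,-0.17]],[1,[0.28,-0.05,0.04],[0,0,-0.17]],[1,[0.28,-0.01,0.04],[0,0,-0.17]],[1,[0,0,0],[0,0,0]],[1,[0,0,0],[0,0,0]]]'
python3 - <<'E'
from h import *
snap("wrist","w2"); go([0.53,0.115,0.26],1.8)
E
```

```text
clock: 2.2
position: [0.5539, -0.0644, 0.2837]
ee_rot: [0.937, 0.35, -0.0, 0.0]
ft_force: [0.5, -0.4, 0.1]
grip_width: 1.002
clock: 2.7
position: [0.5353, 0.047, 0.2677]
ee_rot: [0.758, 0.653, -0.0, 0.0]
ft_force: [-0.2, -0.2, 0.7]
grip_width: 1.002
clock: 3.2
position: [0.5249, 0.1136, 0.2581]
ee_rot: [0.615, 0.789, -0.0, 0.0]
ft_force: [-0.2, -0.6, 0.7]
grip_width: 0.999
t 3.25 pos [0.5251 0.1131 0.2581] yaw 1.815 f [ 1.4432 -0.7667  0.7096] grip 0.998
shift before turn [ 0.0083  0.0653 -0.0232] after turn [ 0.0094  0.0652 -0.0232] turn [0.     0.0012 0.0197]
1 rows:
([0.01, 0.07, -0.02], [0.0, 0.001, 0.02])
```

View pics/w2.png

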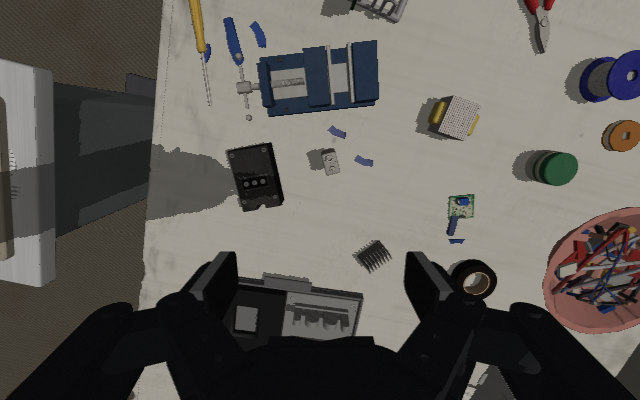

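Run:
```python
from h import *
im,_=load("w2")
a=cv2.resize(im[135:215,220:295],None,fx=5,fy=5,interpolation=cv2.INTER_CUBIC)
b=cv2.resize(im[235:275,350:395],None,fx=8,fy=8,interpolation=cv2.INTER_CUBIC)
c=cv2.resize(im[85:150,420:490],None,fx=5,fy=5,interpolation=cv2.INTER_CUBIC)
cv2.imwrite("pics/c6.png",a);cv2.imwrite("pics/c7.png",b);cv2.imwrite("pics/c8.png",c)
```

```text
(no output)
```

View pics/c6.png

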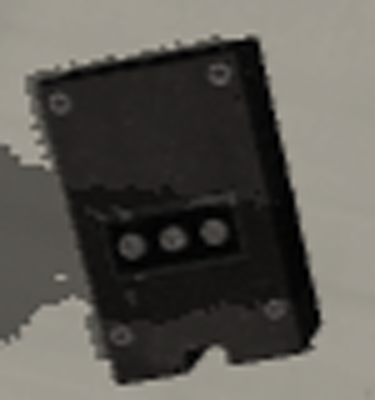

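View pics/c7.png

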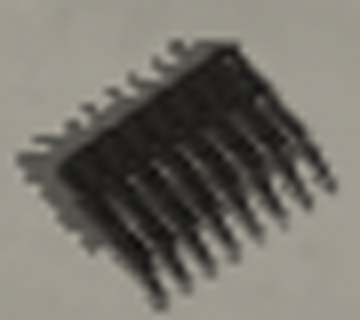

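View pics/c8.png

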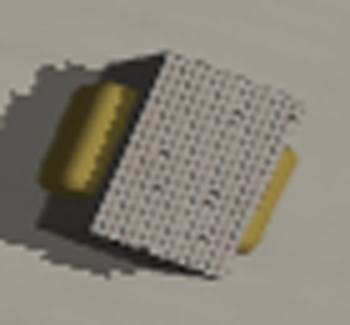

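```bash
cat >> h.py <<'E'
def boxpts(x,y,yaw,z0,lx,ly,h):
    c,s=np.cos(yaw),np.sin(yaw); r=[]
    for z in (z0,z0+h):
        for a,b in [(-1,-1),(1,-1),(1,1),(-1,1)]:
            X,Y=a*lx/2,b*ly/2; r.append([x+c*X-s*Y,y+s*X+c*Y,z])
    return np.array(r)
def overlay(fn,out,boxes,crop,f):
    im,K=load(fn); u0,v0,u1,v1=crop
    g=cv2.resize(im[v0:v1,u0:u1],None,fx=f,fy=f,interpolation=cv2.INTER_CUBIC)
    for b in boxes:
        q=proj(K,boxpts(*b)); q=((q-[u0,v0]+.5)*f-.5).astype(int)
        for i in range(4):
            for a,e,col in [(i,(i+1)%4,(0,0,255)),(4+i,4+(i+1)%4,(0,255,0)),(i,i+4,(255,128,0))]:
                cv2.line(g,tuple(map(int,q[a])),tuple(map(int,q[e])),col,1,cv2.LINE_AA)
    cv2.imwrite(f"pics/{out}.png",g)
E
python3 - <<'E'
from h import *
im,K=load("w2")
def cc(q,u0,v0,f,z):
    P=np.array([bp(K,u0+(u+.5)/f-.5,v0+(v+.5)/f-.5,z) for u,v in q]); print(P.mean(0)[:2],np.linalg.norm(np.roll(P,-1,0)-P,axis=1)); print(np.arctan2((np.roll(P,-1,0)-P)[:,1],(np.roll(P,-1,0)-P)[:,0]))
cc([(38,80),(248,45),(305,352),(118,382)],220,135,5,.030)
cc([(70,165),(230,45),(330,190),(160,305)],350,235,8,.018)
cc([(168,52),(302,100),(220,277),(95,232)],420,85,5,.036)
E
```

```text
[0.4466 0.097 ] [0.052  0.0778 0.0492 0.078 ]
[ 0.4067 -1.1874 -2.731   1.9906]
[0.6261 0.025 ] [0.035  0.0335 0.0365 0.0323]
[ 0.9509 -0.7176 -2.2288  2.3733]
[0.6628 0.2256] [0.0335 0.0415 0.0324 0.0411]
[-0.0644 -1.6456  3.0646  1.5238]
```

Run:
```python
from h import *
overlay("w2","o1",[(.4466,.097,.405,0,.052,.080,.030)],(220,135,295,215),6)
overlay("w2","o2",[(.624,.024,-.65,0,.024,.040,.022)],(345,230,400,280),9)
overlay("w2","o3",[(.6628,.2256,-.066,0,.034,.042,.036)],(420,85,490,150),6)
a,b,c=[cv2.imread(f"pics/o{i}.png") for i in (1,2,3)]
H=max(x.shape[0] for x in (a,b,c)); g=np.hstack([cv2.copyMakeBorder(x,0,H-x.shape[0],0,4,0) for x in (a,b,c)]); g=cv2.resize(g,None,fx=.58,fy=.58) if 0 else g
print(g.shape); cv2.imwrite("pics/o123.png",g[:, :])
```

```text
(480, 1377, 3)
```

View pics/o1.png

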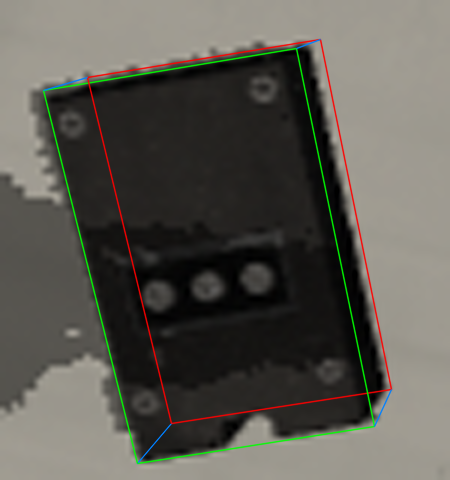

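View pics/o2.png

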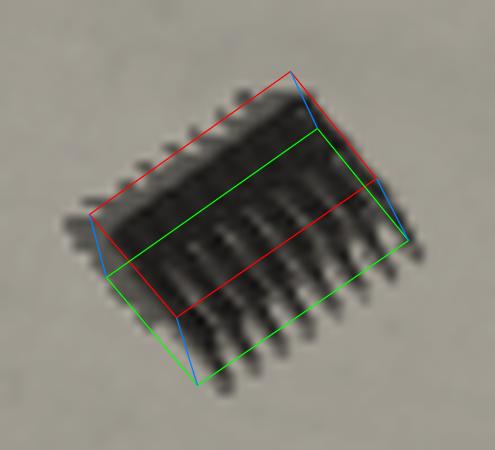

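View pics/o3.png

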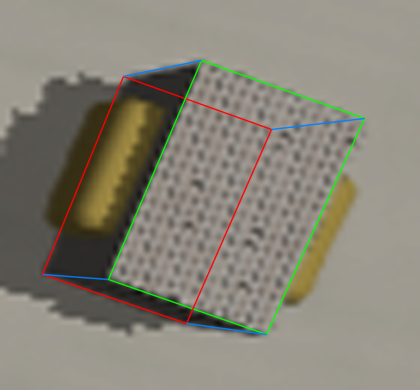

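Run:
```python
from h import *
go([0.446,0.097,0.085],1.976)
```

```text
t 3.25 pos [0.5251 0.1131 0.2581] yaw 1.815 f [ 1.4432 -0.7667  0.7096] grip 0.998
shift before turn [ 0.0464 -1.0079  2.1643] after turn [ 0.2049 -0.9879  2.1643] turn [-0.0001  0.0012 -0.2044]
4 rows:
([0.01, -0.25, 0.54], [-0.0, 0.0, -0.051])
([0.02, -0.25, 0.54], [-0.0, 0.0, -0.051])
([0.03, -0.25, 0.54], [-0.0, 0.0, -0.051])
([0.04, -0.25, 0.54], [-0.0, 0.0, -0.051])
```

```bash
python3 -m crank '[[1,[0.01,-0.25,0.54],[0,0,-0.05]],[1,[0.02,-0.25,0.54],[0,0,-0.05]],[1,[0.04,-0.25,0.54],[0,0,-0.05]],[1,[0.05,-0.25,0.54],[0,0,-0.05]],[1,[0,0,0],[0,0,0]]]' 40
python3 - <<'E'
from h import *
snap("wrist","w3"); go([0.446,0.097,0.035],1.976)
overlay("w3","o4",[(.446,.0965,.405,0,.052,.080,.030)],(120,60,520,400),2)
E
```

```text
clock: 3.75
position: [0.4403, 0.0966, 0.0805]
ee_rot: [0.551, 0.834, -0.004, -0.003]
ft_force: [0.2, -0.4, 0.7]
grip_width: 1.001
t 3.8 pos [0.4436 0.0976 0.0835] yaw 1.973 f [ 1.1421 -0.0778  1.5167] grip 0.996
shift before turn [-0.0191  0.028   0.6067] after turn [-0.019   0.025   0.6068] turn [-0.006  -0.0005 -0.0037]
1 rows:
([-0.02, 0.03, 0.61], [-0.006, -0.0, -0.004])
```

View pics/o4.png

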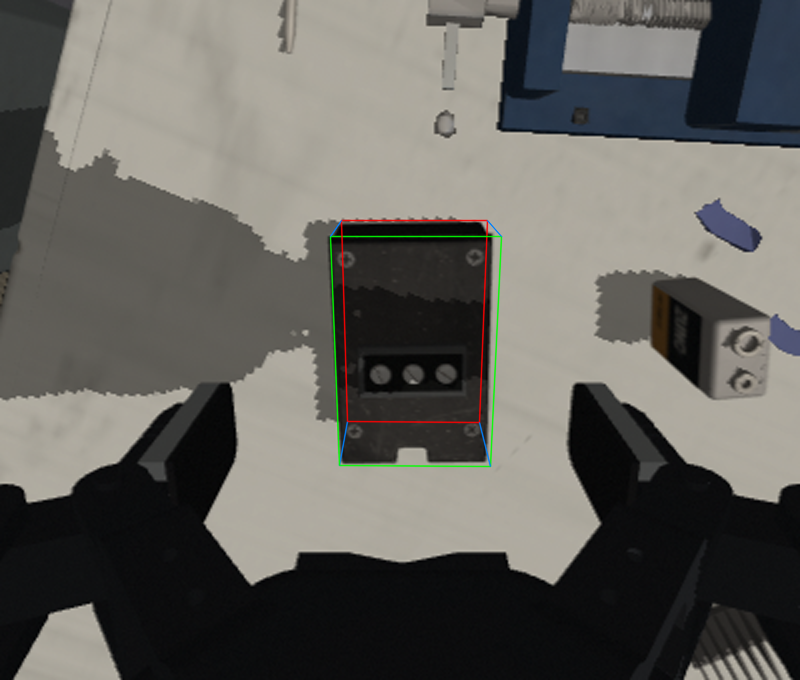

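```bash
python3 -m crank '[[1,[-0.01,0,0.3],[0,0,0]],[1,[-0.01,0,0.3],[0,0,0]],[1,[0,0,0],[0,0,0]],[-1,[0,0,0],[0,0,0]],[-1,[0,0,0],[0,0,0]]]' 40;  python3 -m crank '[[-1,[0,0,0],[0,0,0]],[-1,[0,0,0],[0,0,0]],[-1,[0,0,0],[0,0,0]],[-1,[0,0,0],[0,0,0]],[-1,[0,0,0],[0,0,0]]]' 40
```

```text
clock: 4.3
position: [0.4477, 0.0983, 0.039]
ee_rot: [0.551, 0.835, 0.001, 0.001]
ft_force: [-1.7, -0.9, 1.8]
grip_width: 0.691
clock: 4.8
position: [0.4474, 0.0982, 0.039]
ee_rot: [0.55, 0.835, 0.001, 0.001]
ft_force: [-1.1, -1.2, 9.4]
grip_width: 0.596
```

```bash
python3 -m crank '[[-1,[0,0,-0.2],[0,0,0]],[-1,[0,0,-0.3],[0,0,0]],[-1,[0,0,-0.4],[0,0,0]],[-1,[0,0,-0.3],[0,0,0]],[-1,[0,0,0],[0,0,0]]]'
python3 - <<'E'
from h import *
snap("wrist","w4"); print(manip.get_obs()["joint_pos"]);go([0.5895,-0.2215,0.12],1.663)
E
```

```text
clock: 5.3
position: [0.4484, 0.0987, 0.1372]
ee_rot: [0.55, 0.835, 0.002, 0.003]
ft_force: [0.3, 0.3, -1.6]
grip_width: 0.592
[ 0.4881  0.1479 -0.8437  1.9941  0.1299  1.0485 -0.0097]
t 5.35 pos [0.4475 0.0982 0.1354] yaw 1.976 f [-0.5883 -0.5811 -1.2486] grip 0.598
shift before turn [-4.3723  0.0556  0.2029] after turn [-4.1432  1.3994  0.1922] turn [0.0053 0.0023 0.3983]
8 rows:
([-0.55, 0.01, 0.03], [0.001, 0.0, 0.05])
([-0.55, 0.03, 0.03], [0.001, 0.0, 0.05])
([-0.54, 0.05, 0.03], [0.001, 0.0, 0.05])
([-0.54, 0.07, 0.02], [0.001, 0.0, 0.05])
([-0.54, 0.09, 0.02], [0.001, 0.0, 0.05])
([-0.53, 0.11, 0.02], [0.001, 0.0, 0.05])
([-0.53, 0.13, 0.02], [0.001, 0.0, 0.05])
([-0.52, 0.15, 0.02], [0.001, 0.0, 0.05])
```

View pics/w4.png

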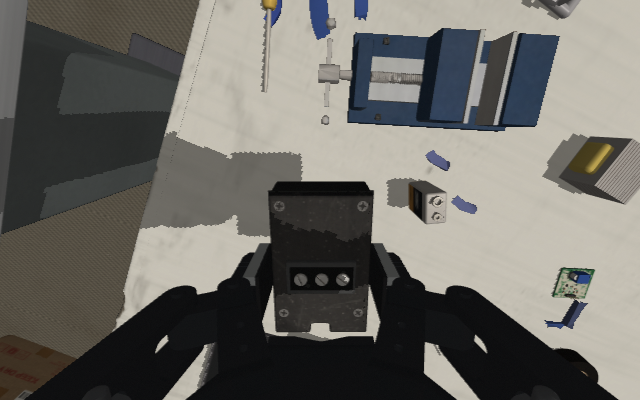

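Run:
```python
from h import *
overlay("w4","o5",[(.4468,.0965,.405,.0964,.052,.080,.030)],(230,160,410,350),4)
```

```text
(no output)
```

View pics/o5.png

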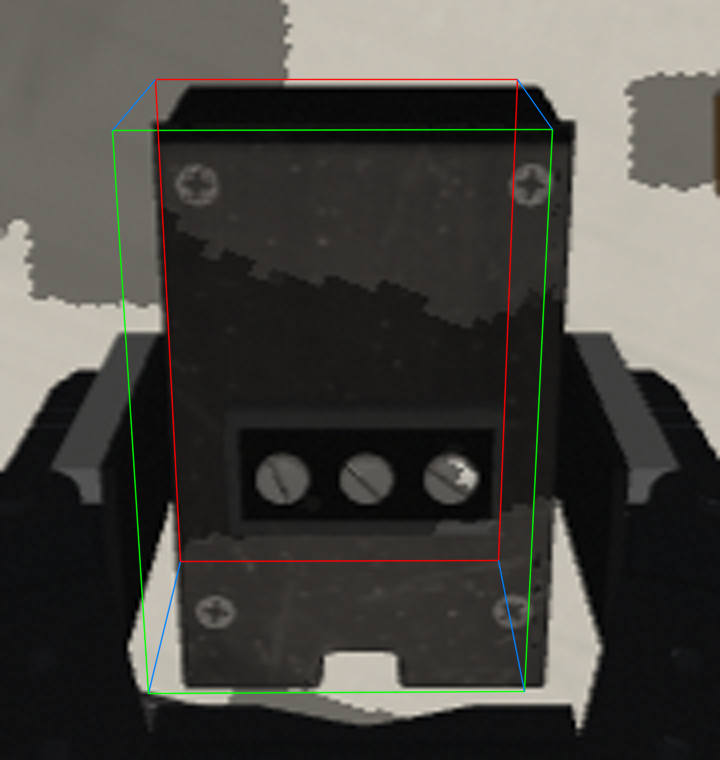

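```bash
python3 -m crank '[[-1,[-0.55,0.01,0.03],[0,0,0.05]],[-1,[-0.55,0.03,0.03],[0,0,0.05]],[-1,[-0.54,0.05,0.03],[0,0,0.05]],[-1,[-0.54,0.07,0.02],[0,0,0.05]],[-1,[-0.54,0.09,0.02],[0,0,0.05]]]'; python3 -m crank '[[-1,[-0.53,0.11,0.02],[0,0,0.05]],[-1,[-0.53,0.13,0.02],[0,0,0.05]],[-1,[-0.5,0.15,0.02],[0,0,0.05]],[-1,[0,0,0],[0,0,0]],[-1,[0,0,0],[0,0,0]]]'
python3 - <<'E'
from h import *
snap("wrist","w5"); go([0.590,-0.2205,0.085],1.663)
E
```

```text
clock: 5.85
position: [0.5352, -0.1035, 0.122]
ee_rot: [0.63, 0.777, -0.0, -0.0]
ft_force: [0.7, 0.7, -0.6]
grip_width: 0.594
clock: 6.35
position: [0.5867, -0.22, 0.1167]
ee_rot: [0.675, 0.738, -0.0, -0.001]
ft_force: [0.2, 1.7, -0.6]
grip_width: 0.593
t 6.4 pos [ 0.5867 -0.2187  0.1171] yaw 1.663 f [-0.0963  0.1155 -1.8352] grip 0.592
shift before turn [-0.0273  0.0389  0.4016] after turn [-0.0268  0.0385  0.4016] turn [-0.0015 -0.0016 -0.0002]
1 rows:
([-0.03, 0.04, 0.4], [-0.002, -0.002, -0.0])
```

View pics/w5.png

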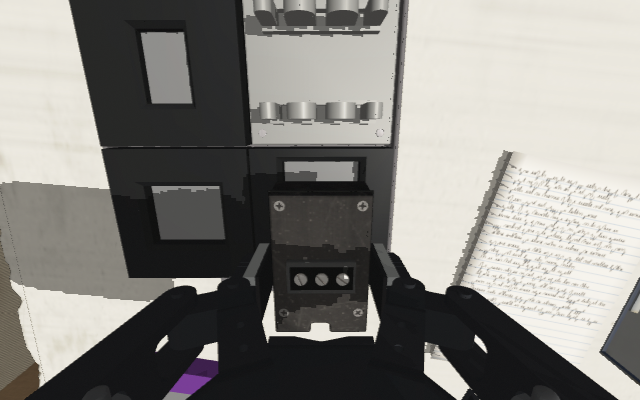

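```bash
cat >> h.py <<'E'
TC=np.array([.5302,-.1711]); TY=.0920
def nest(ix,iy,c=None):
    c=TC if c is None else c
    ex=np.array([np.cos(TY),np.sin(TY)]); ey=np.array([-ex[1],ex[0]]); return c+.055*(ix*ex+iy*ey)
def traybx(c=None):
    n=lambda a,b:tuple(nest(a,b,c))
    return [(*n(1,-1),TY,.004,.108,.108,.02),(*n(-1,-1),TY,.004,.108,.108,.02),(*n(-1,1),TY,.004,.108,.108,.02),(*n(1,1),TY,.004,.108,.108,.010),
     (*n(1,-1),TY,.010,.060,.088,.010),(*n(-1,-1),TY,.010,.060,.050,.010),(*n(-1,1),TY,.014,.033,.048,.006)]
E
python3 - <<'E'
from h import *
overlay("w5","o6",traybx(),(60,0,420,290),2)
overlay("w1","o7",traybx(),(222,108,405,280),4)
E
```

```text
(no output)
```

View pics/o6.png

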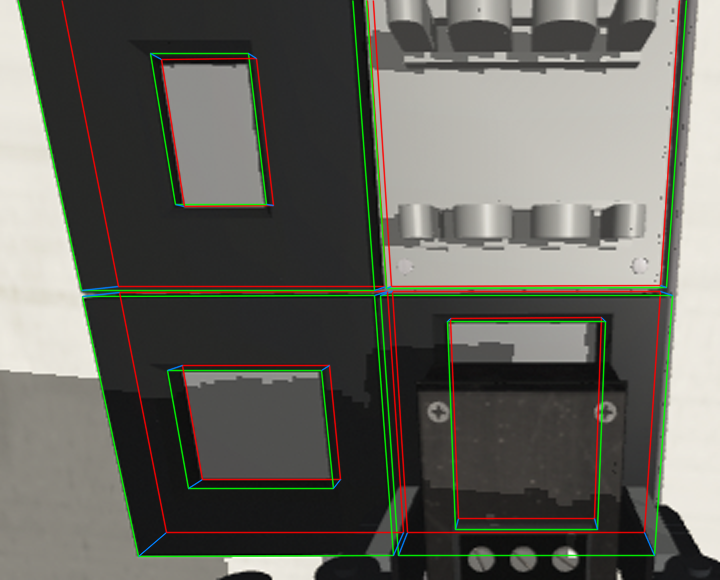

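View pics/o7.png

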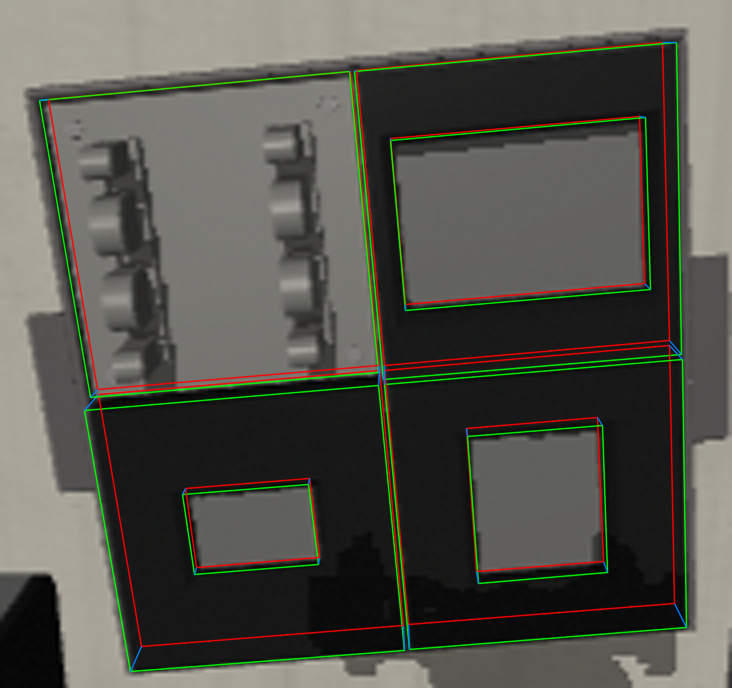

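```bash
python3 -m crank '[[-1,[-0.02,0.04,0],[0,0,0]],[-1,[0,0,0.3],[0,0,0]],[-1,[0,0,0.3],[0,0,0]],[-1,[0,0,0],[0,0,0]],[-1,[0,0,0],[0,0,0]]]'
python3 - <<'E'
from h import *
snap("wrist","w6"); go([0.590,-0.2202,0.050],1.663)
E
```

```text
clock: 6.9
position: [0.5906, -0.22, 0.0706]
ee_rot: [0.674, 0.739, 0.0, -0.0]
ft_force: [-0.5, 0.3, 0.6]
grip_width: 0.592
t 6.95 pos [ 0.5911 -0.2203  0.0714] yaw 1.663 f [ 1.495  -0.2645  0.1653] grip 0.596
shift before turn [ 0.0031 -0.0142  0.2675] after turn [ 0.003  -0.0139  0.2675] turn [0.0015 0.0006 0.0002]
1 rows:
([0.0, -0.01, 0.27], [0.002, 0.001, 0.0])
```

View pics/w6.png

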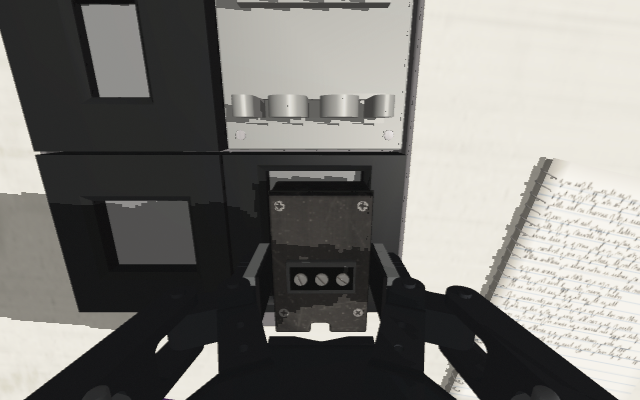

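```bash
python3 -m crank '[[-1,[0,-0.01,0.13],[0,0,0]],[-1,[0,0,0.12],[0,0,0]],[-1,[0,0,0.01],[0,0,0]],[-1,[0,0,0],[0,0,0]],[-1,[0,0,0],[0,0,0]]]'
```

```text
clock: 7.45
position: [0.5897, -0.2209, 0.0492]
ee_rot: [0.674, 0.739, 0.0, 0.0]
ft_force: [1.1, -0.0, -0.9]
grip_width: 0.592
```

```bash
python3 -m crank '[[1,[0,0,0],[0,0,0]],[1,[0,0,0],[0,0,0]],[1,[0,0,0],[0,0,0]],[1,[0,0,-0.3],[0,0,0]],[1,[0,0,-0.6],[0,0,0]]]';python3 -m crank '[[1,[0,0,-0.6],[0,0,0]],[1,[0.2,0,-0.5],[0,0,0]],[1,[0.4,0,0],[0,0,0]],[1,[0,0,0],[0,0,0]],[1,[0,0,0],[0,0,0]]]'
python3 - <<'E'
from h import *
snap("wrist","w7"); go([0.6268,0.0235,0.12],-.65+np.pi/2)
overlay("w7","o8",traybx(),(140,60,500,340),2)
E
```

```text
clock: 7.95
position: [0.5874, -0.2203, 0.1186]
ee_rot: [0.674, 0.739, -0.001, -0.003]
ft_force: [0.3, -0.2, 0.3]
grip_width: 0.997
clock: 8.45
position: [0.5853, -0.1724, 0.2094]
ee_rot: [0.673, 0.739, -0.0, 0.0]
ft_force: [-0.4, -0.7, -0.6]
grip_width: 1.0
t 8.5 pos [ 0.585  -0.1736  0.209 ] yaw 1.662 f [ 0.4057 -0.5621  0.1024] grip 1.001
shift before turn [2.4058 0.7456 1.1103] after turn [ 2.277  -1.0749  1.1119] turn [-0.0006  0.0009  0.944 ]
6 rows:
([0.4, 0.12, 0.19], [-0.0, 0.0, 0.157])
([0.41, 0.07, 0.19], [-0.0, 0.0, 0.157])
([0.42, 0.02, 0.19], [-0.0, 0.0, 0.157])
([0.42, -0.03, 0.19], [-0.0, 0.0, 0.157])
([0.41, -0.08, 0.19], [-0.0, 0.0, 0.157])
([0.4, -0.13, 0.19], [-0.0, 0.0, 0.157])
```

View pics/o8.png

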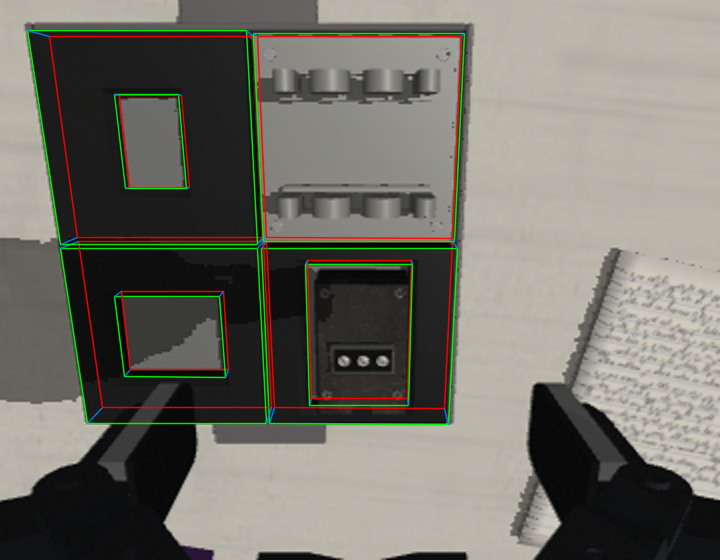

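```bash
python3 -m crank '[[1,[0.4,0.12,0.19],[0,0,0.16]],[1,[0.41,0.07,0.19],[0,0,0.16]],[1,[0.42,0.02,0.19],[0,0,0.16]],[1,[0.42,-0.03,0.19],[0,0,0.16]],[1,[0.41,-0.08,0.19],[0,0,0.16]]]' 30;python3 -m crank '[[1,[0.4,-0.13,0.19],[0,0,0.15]],[1,[0,0,0],[0,0,0]],[1,[0,0,0],[0,0,0]],[1,[0,0,0],[0,0,0]],[1,[0,0,0],[0,0,0]]]'
python3 - <<'E'
from h import *
snap("wrist","w8"); go([0.6268,0.0235,0.12],-.65+np.pi/2)
overlay("w8","o9",[(.6268,.0235,-.65,0,.024,.040,.022)],(260,140,380,260),6)
E
```

```text
clock: 9.0
position: [0.6201, -0.0095, 0.1319]
ee_rot: [0.871, 0.491, -0.001, -0.0]
ft_force: [0.3, 0.7, 0.8]
grip_width: 1.0
clock: 9.5
position: [0.6277, 0.0215, 0.1184]
ee_rot: [0.897, 0.441, 0.0, 0.0]
ft_force: [0.8, 0.4, 0.7]
grip_width: 1.003
t 9.55 pos [0.6277 0.0217 0.1184] yaw 0.914 f [0.3085 0.4541 1.0923] grip 1.006
shift before turn [ 0.011  -0.022  -0.0197] after turn [ 0.0112 -0.0219 -0.0197] turn [ 0.0011  0.0002 -0.0083]
1 rows:
([0.01, -0.02, -0.02], [0.001, 0.0, -0.008])
```

View pics/o9.png

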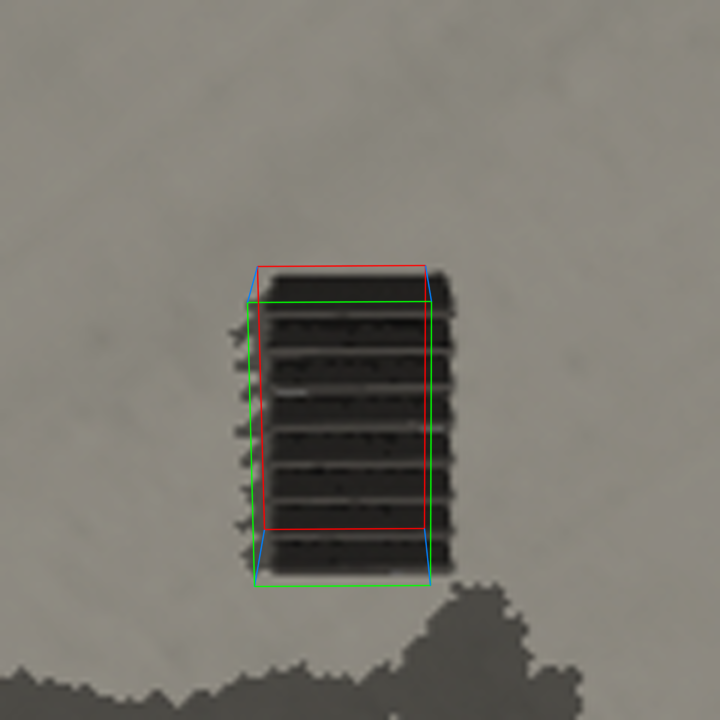

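```bash
python3 -m crank '[[1,[0.01,0,0.35],[0,0,0]],[1,[0,0,0.35],[0,0,0]],[1,[0,0,0.35],[0,0,0]],[1,[0,0,0],[0,0,0]],[-1,[0,0,0],[0,0,0]]]' 30; python3 -m crank '[[-1,[0,0,0],[0,0,0]],[-1,[0,0,0],[0,0,0]],[-1,[0,0,0],[0,0,0]],[-1,[0,0,0],[0,0,0]],[-1,[0,0,0],[0,0,0]]]'
python3 - <<'E'
from h import *
snap("wrist","w9"); go([0.6268,0.0235,0.12],-.65+np.pi/2)
E
```

```text
clock: 10.05
position: [0.6281, 0.0236, 0.0348]
ee_rot: [0.897, 0.442, -0.0, 0.0]
ft_force: [0.7, 0.1, 1.0]
grip_width: 0.857
clock: 10.55
position: [0.6285, 0.0241, 0.0353]
ee_rot: [0.897, 0.442, 0.001, 0.0]
ft_force: [-1.4, -0.1, 7.0]
grip_width: 0.282
t 10.6 pos [0.6285 0.0241 0.0353] yaw 0.916 f [-1.4473 -0.3149  6.9962] grip 0.281
shift before turn [-0.0184 -0.0104 -1.0584] after turn [-0.0191 -0.012  -1.0584] turn [ 0.0017 -0.0009 -0.0061]
2 rows:
([-0.01, -0.01, -0.53], [0.001, -0.0, -0.003])
([-0.01, -0.01, -0.53], [0.001, -0.0, -0.003])
```

View pics/w9.png

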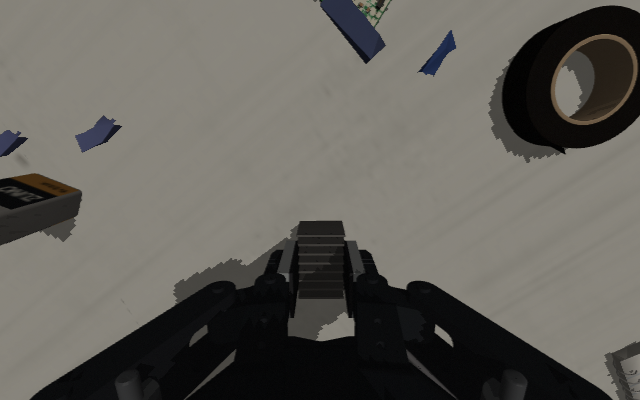

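```bash
python3 -m crank '[[-1,[0,0,-0.3],[0,0,0]],[-1,[0,0,-0.55],[0,0,0]],[-1,[0,0,-0.35],[0,0,0]],[-1,[0,0,0],[0,0,0]],[-1,[0,0,0],[0,0,0]]]'
python3 - <<'E'
from h import *
go([0.4704,-0.1205,0.12],1.663)
E
```

```text
clock: 11.1
position: [0.6281, 0.0241, 0.1308]
ee_rot: [0.897, 0.442, 0.001, 0.0]
ft_force: [0.0, -0.4, -0.4]
grip_width: 0.28
t 11.1 pos [0.6281 0.0241 0.1308] yaw 0.916 f [ 0.0491 -0.4288 -0.3634] grip 0.28
shift before turn [-2.6345 -0.4636  0.1323] after turn [-1.6182 -2.1299  0.1345] turn [ 0.0019 -0.0001 -0.951 ]
6 rows:
([-0.44, -0.08, 0.02], [0.0, -0.0, -0.159])
([-0.43, -0.13, 0.02], [0.0, -0.0, -0.159])
([-0.41, -0.18, 0.02], [0.0, -0.0, -0.159])
([-0.38, -0.23, 0.02], [0.0, -0.0, -0.159])
([-0.35, -0.28, 0.02], [0.0, -0.0, -0.159])
([-0.31, -0.32, 0.02], [0.0, -0.0, -0.159])
```

```bash
python3 -m crank '[[-1,[-0.44,-0.08,0.02],[0,0,-0.16]],[-1,[-0.43,-0.13,0.02],[0,0,-0.16]],[-1,[-0.41,-0.18,0.02],[0,0,-0.16]],[-1,[-0.38,-0.23,0.02],[0,0,-0.16]],[-1,[-0.35,-0.28,0.02],[0,0,-0.16]]]'; python3 -m crank '[[-1,[-0.31,-0.32,0.02],[0,0,-0.15]],[-1,[0,0,0],[0,0,0]],[-1,[0,0,0],[0,0,0]],[-1,[0,0,0],[0,0,0]],[-1,[0,0,0],[0,0,0]]]'
python3 - <<'E'
from h import *
snap("wrist","w10"); go([0.4704,-0.1207,0.075],1.663)
overlay("w10","o10",traybx(),(160,0,520,320),2)
E
```

```text
clock: 11.6
position: [0.4944, -0.0981, 0.1206]
ee_rot: [0.715, 0.7, -0.001, -0.001]
ft_force: [0.8, -1.1, -0.9]
grip_width: 0.276
clock: 12.1
position: [0.4708, -0.1204, 0.1202]
ee_rot: [0.674, 0.739, 0.0, -0.0]
ft_force: [1.2, 0.2, -0.7]
grip_width: 0.278
t 12.15 pos [ 0.4708 -0.1205  0.1203] yaw 1.663 f [ 0.2989  1.0204 -0.1652] grip 0.282
shift before turn [-0.0029 -0.0047  0.5665] after turn [-0.0026 -0.0046  0.5665] turn [ 0.     -0.0007  0.0005]
1 rows:
([-0.0, -0.0, 0.57], [0.0, -0.001, 0.001])
```

View pics/o10.png

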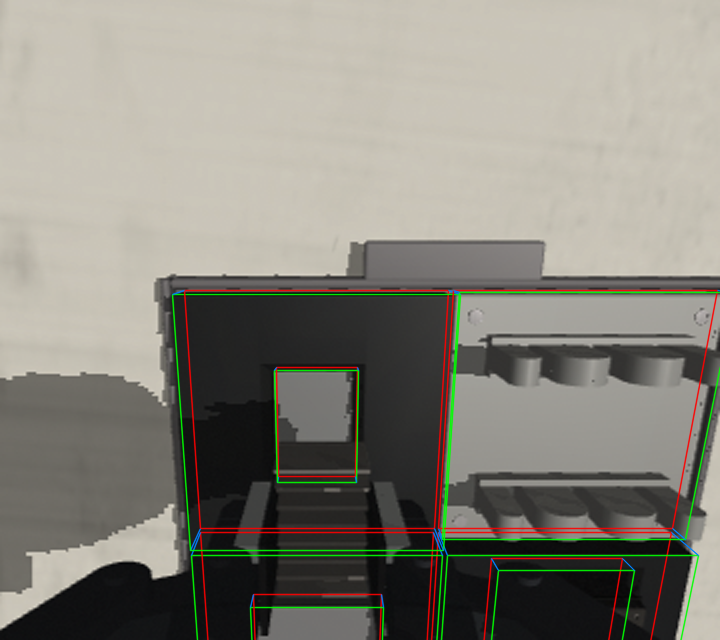

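```bash
python3 -m crank '[[-1,[0,0,0.3],[0,0,0]],[-1,[0,0,0.3],[0,0,0]],[-1,[0,0,0.2],[0,0,0]],[-1,[0,0,0.07],[0,0,0]],[-1,[0,0,0],[0,0,0]]]'
python3 - <<'E'
from h import *
snap("wrist","w11"); go([0.4704,-0.1207,0.0495],1.663)
E
```

```text
clock: 12.65
position: [0.4703, -0.1207, 0.0505]
ee_rot: [0.674, 0.739, -0.0, -0.001]
ft_force: [1.1, -0.6, -0.1]
grip_width: 0.278
t 12.7 pos [ 0.4707 -0.121   0.0511] yaw 1.663 f [0.5381 0.0693 0.2179] grip 0.277
shift before turn [ 0.0035 -0.0033  0.0201] after turn [ 0.0036 -0.0033  0.0201] turn [ 0.0003 -0.0004 -0.0002]
1 rows:
([0.0, -0.0, 0.02], [0.0, -0.0, -0.0])
```

View pics/w11.png

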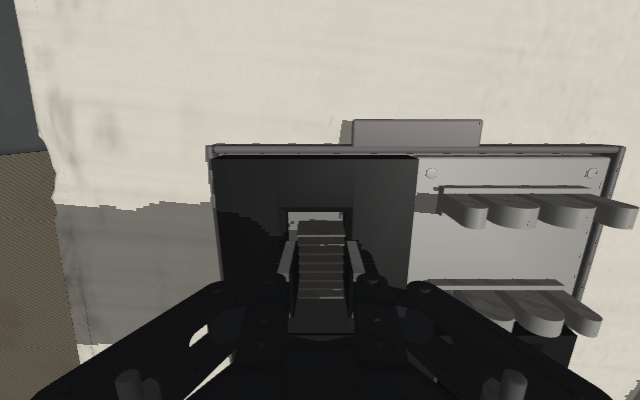

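```bash
python3 -m crank '[[-1,[0,0,0.02],[0,0,0]],[-1,[0,0,0],[0,0,0]],[0,[0,0,0],[0,0,0]],[0,[0,0,0],[0,0,0]],[0,[0,0,0],[0,0,0]]]';python3 -m crank '[[0,[0,0,-0.4],[0,0,0]],[0,[0,0,-0.6],[0,0,0]],[0,[0.3,0,-0.6],[0,0,0]],[0,[0.4,0,-0.2],[0,0,0]],[0,[0,0,0],[0,0,0]]]'
python3 - <<'E'
from h import *
snap("wrist","w12"); print(manip.get_obs()["joint_pos"]); go([0.6628,0.2256,0.15],-.066); go([0.6628,0.2256,0.15],-.066+np.pi)
overlay("w12","o11",traybx(),(160,40,520,320),2)
E
```

```text
clock: 13.2
position: [0.4704, -0.1215, 0.0495]
ee_rot: [0.674, 0.739, 0.0, 0.0]
ft_force: [0.2, 1.0, -0.3]
grip_width: 0.498
clock: 13.7
position: [0.4668, -0.0635, 0.1932]
ee_rot: [0.672, 0.74, 0.001, 0.002]
ft_force: [-0.3, -1.1, 0.1]
grip_width: 0.499
[ 0.7093  0.0844 -0.6878  1.9073  0.0597  1.1667  0.0946]
t 13.75 pos [ 0.466  -0.0657  0.1915] yaw 1.665 f [-1.1646 -0.1256 -0.6136] grip 0.5
shift before turn [3.3929 2.7916 0.5209] after turn [ 2.2144 -3.7952  0.5188] turn [ 0.0045 -0.0015  2.2046]
13 rows:
([0.26, 0.21, 0.04], [0.0, -0.0, 0.17])
([0.29, 0.18, 0.04], [0.0, -0.0, 0.17])
([0.31, 0.14, 0.04], [0.0, -0.0, 0.17])
([0.32, 0.1, 0.04], [0.0, -0.0, 0.17])
([0.33, 0.05, 0.04], [0.0, -0.0, 0.17])
([0.34, 0.01, 0.04], [0.0, -0.0, 0.17])
([0.34, -0.04, 0.04], [0.0, -0.0, 0.17])
([0.33, -0.08, 0.04], [0.0, -0.0, 0.17])
([0.31, -0.12, 0.04], [0.0, -0.0, 0.17])
([0.3, -0.17, 0.04], [0.0, -0.0, 0.17])
([0.27, -0.2, 0.04], [0.0, -0.0, 0.17])
([0.24, -0.24, 0.04], [0.0, -0.0, 0.17])
([0.21, -0.27, 0.04], [0.0, -0.0, 0.17])
t 13.75 pos [ 0.466  -0.0657  0.1915] yaw 1.665 f [-1.1646 -0.1256 -0.6136] grip 0.5
shift before turn [3.3929 2.7916 0.5209] after turn [-2.2144  3.7952  0.5188] turn [ 0.0014  0.0043 -1.7954]
10 rows:
([0.34, 0.28, 0.05], [0.0, 0.0, -0.18])
([0.3, 0.32, 0.05], [0.0, 0.0, -0.18])
([0.25, 0.36, 0.05], [0.0, 0.0, -0.18])
([0.19, 0.39, 0.05], [0.0, 0.0, -0.18])
([0.14, 0.42, 0.05], [0.0, 0.0, -0.18])
([0.08, 0.43, 0.05], [0.0, 0.0, -0.18])
([0.02, 0.44, 0.05], [0.0, 0.0, -0.18])
([-0.05, 0.44, 0.05], [0.0, 0.0, -0.18])
([-0.11, 0.43, 0.05], [0.0, 0.0, -0.18])
([-0.17, 0.41, 0.05], [0.0, 0.0, -0.18])
```

View pics/o11.png

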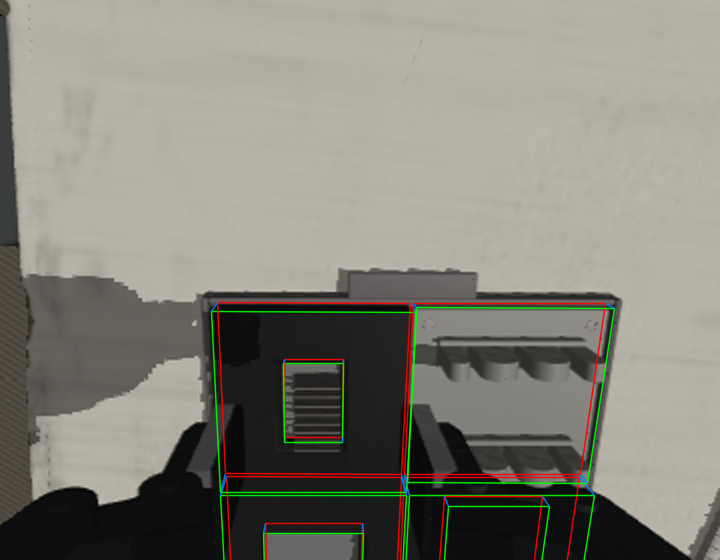

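```bash
python3 -m crank '[[1,[0.26,0.21,0.04],[0,0,0.17]],[1,[0.29,0.18,0.04],[0,0,0.17]],[1,[0.31,0.14,0.04],[0,0,0.17]],[1,[0.32,0.1,0.04],[0,0,0.17]],[1,[0.33,0.05,0.04],[0,0,0.17]]]' 40; python3 -m crank '[[1,[0.34,0.01,0.04],[0,0,0.17]],[1,[0.34,-0.04,0.04],[0,0,0.17]],[1,[0.33,-0.08,0.04],[0,0,0.17]],[1,[0.31,-0.12,0.04],[0,0,0.17]],[1,[0.3,-0.17,0.04],[0,0,0.17]]]'; python3 -m crank '[[1,[0.27,-0.2,0.04],[0,0,0.17]],[1,[0.24,-0.24,0.04],[0,0,0.17]],[1,[0.21,-0.27,0.04],[0,0,0.17]],[1,[0,0,0],[0,0,0]],[1,[0,0,0],[0,0,0]]]'
python3 - <<'E'
from h import *
snap("wrist","w13"); print(manip.get_obs()["joint_pos"]); go([0.6628,0.2256,0.04],-.066)
overlay("w13","o12",[(.6628,.2256,-.066,0,.034,.042,.036)],(200,100,440,340),3)
E
```

```text
clock: 14.25
position: [0.5415, 0.0438, 0.1726]
ee_rot: [0.88, 0.474, -0.001, -0.0]
ft_force: [-0.6, -1.2, 0.7]
grip_width: 1.001
clock: 14.75
position: [0.6186, 0.1557, 0.1562]
ee_rot: [0.987, 0.16, -0.001, 0.001]
ft_force: [-0.4, -1.2, 0.4]
grip_width: 1.001
clock: 15.25
position: [0.6637, 0.2229, 0.1466]
ee_rot: [0.999, -0.036, -0.001, 0.001]
ft_force: [0.4, 0.1, -0.8]
grip_width: 1.005
[-0.0621  0.614  -0.4885  1.3381  0.2885  1.2612 -2.2061]
t 15.3 pos [0.6639 0.2221 0.1472] yaw -0.073 f [-0.6375 -0.5924 -1.0777] grip 0.999
shift before turn [-0.0146 -0.0449  1.3394] after turn [-0.0161 -0.0428  1.3395] turn [ 0.002   0.0017 -0.0085]
3 rows:
([-0.0, -0.01, 0.45], [0.001, 0.001, -0.003])
([-0.01, -0.01, 0.45], [0.001, 0.001, -0.003])
([-0.01, -0.01, 0.45], [0.001, 0.001, -0.003])
```

View pics/o12.png

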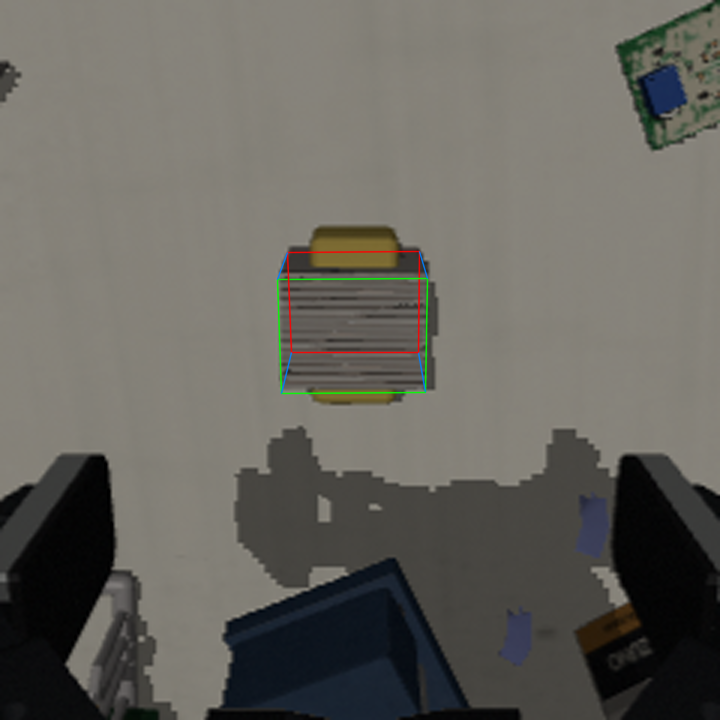

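```bash
python3 -m crank '[[1,[-0.01,-0.03,0.45],[0,0,-0.01]],[1,[0,-0.01,0.45],[0,0,0]],[1,[0,0,0.3],[0,0,0]],[1,[0,0,0.18],[0,0,0]],[1,[0,0,0],[0,0,0]]]' 45; python3 -m crank '[[-1,[0,0,0],[0,0,0]],[-1,[0,0,0],[0,0,0]],[-1,[0,0,0],[0,0,0]],[-1,[0,0,0],[0,0,0]],[-1,[0,0,0],[0,0,0]]]'
```

```text
clock: 15.8
position: [0.6625, 0.2249, 0.036]
ee_rot: [0.999, -0.033, -0.001, 0.001]
ft_force: [-1.1, -1.0, 0.3]
grip_width: 0.997
clock: 16.3
position: [0.6644, 0.2269, 0.0398]
ee_rot: [0.999, -0.033, 0.001, -0.0]
ft_force: [-0.6, -1.2, 6.4]
grip_width: 0.475
```

```bash
python3 -m crank '[[-1,[0,0,-0.3],[0,0,0]],[-1,[0,0,-0.5],[0,0,0]],[-1,[0,0,-0.4],[0,0,0]],[-1,[0,0,0],[0,0,0]],[-1,[0,0,0],[0,0,0]]]'
python3 - <<'E'
from h import *
snap("wrist","w14"); go([0.4800,-0.2315,0.14],.092)
E
```

```text
clock: 16.8
position: [0.6636, 0.2267, 0.1347]
ee_rot: [0.999, -0.033, 0.001, -0.0]
ft_force: [0.1, -0.5, -2.9]
grip_width: 0.477
t 16.85 pos [0.663  0.2264 0.1333] yaw -0.065 f [-0.4118 -0.4604 -1.6   ] grip 0.473
shift before turn [-1.9081  5.8612 -0.0786] after turn [-2.8037  5.4893 -0.0843] turn [ 0.0009  0.001  -0.2005]
11 rows:
([-0.17, 0.53, -0.01], [0.0, 0.0, -0.018])
([-0.18, 0.53, -0.01], [0.0, 0.0, -0.018])
([-0.19, 0.53, -0.01], [0.0, 0.0, -0.018])
([-0.2, 0.52, -0.01], [0.0, 0.0, -0.018])
([-0.2, 0.52, -0.01], [0.0, 0.0, -0.018])
([-0.21, 0.52, -0.01], [0.0, 0.0, -0.018])
([-0.22, 0.52, -0.01], [0.0, 0.0, -0.018])
([-0.23, 0.51, -0.01], [0.0, 0.0, -0.018])
([-0.23, 0.51, -0.01], [0.0, 0.0, -0.018])
([-0.24, 0.51, -0.01], [0.0, 0.0, -0.018])
([-0.25, 0.5, -0.01], [0.0, 0.0, -0.018])
```

View pics/w14.png

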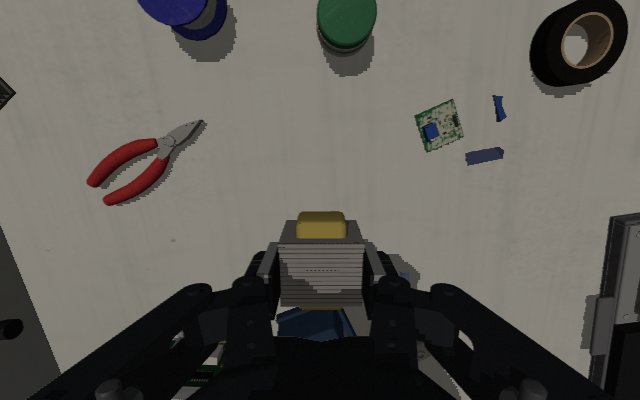

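```bash
python3 -m crank '[[-1,[-0.17,0.53,-0.01],[0,0,-0.02]],[-1,[-0.18,0.53,-0.01],[0,0,-0.02]],[-1,[-0.19,0.53,-0.01],[0,0,-0.02]],[-1,[-0.2,0.52,-0.01],[0,0,-0.02]],[-1,[-0.2,0.52,-0.01],[0,0,-0.02]]]'; python3 -m crank '[[-1,[-0.21,0.52,-0.01],[0,0,-0.02]],[-1,[-0.22,0.52,0],[0,0,-0.02]],[-1,[-0.23,0.51,0],[0,0,-0.02]],[-1,[-0.23,0.51,0],[0,0,-0.02]],[-1,[-0.24,0.51,0],[0,0,-0.02]]]'; python3 -m crank '[[-1,[-0.25,0.5,0],[0,0,0]],[-1,[0,0,0],[0,0,0]],[-1,[0,0,0],[0,0,0]],[-1,[0,0,0],[0,0,0]],[-1,[0,0,0],[0,0,0]]]'
python3 - <<'E'
from h import *
im,K=load("w14"); # in-hand check
overlay("w14","o13",[(.6628,.2256,-.066,.1333-.0398,.034,.042,.036)],(240,180,400,340),4)
snap("wrist","w15"); go([0.4800,-0.2315,0.085],.092)
overlay("w15","o14",traybx(),(120,0,520,320),2)
E
```

```text
clock: 17.35
position: [0.5791, 0.0171, 0.1363]
ee_rot: [1.0, 0.007, -0.001, 0.0]
ft_force: [1.1, -0.7, -1.5]
grip_width: 0.476
clock: 17.85
position: [0.498, -0.1919, 0.1375]
ee_rot: [0.999, 0.046, -0.001, -0.0]
ft_force: [0.8, -0.1, -2.0]
grip_width: 0.474
clock: 18.35
position: [0.4839, -0.2307, 0.1384]
ee_rot: [0.999, 0.047, -0.0, -0.0]
ft_force: [-0.5, -0.6, -1.9]
grip_width: 0.474
t 18.4 pos [ 0.484  -0.2309  0.1385] yaw 0.094 f [-0.3327 -0.1179 -1.4605] grip 0.475
shift before turn [-0.0498  0.0036  0.669 ] after turn [-0.05    0.0033  0.669 ] turn [-0.0006  0.0004  0.0021]
2 rows:
([-0.02, 0.0, 0.33], [-0.0, 0.0, 0.001])
([-0.02, 0.0, 0.33], [-0.0, 0.0, 0.001])
```

View pics/o13.png

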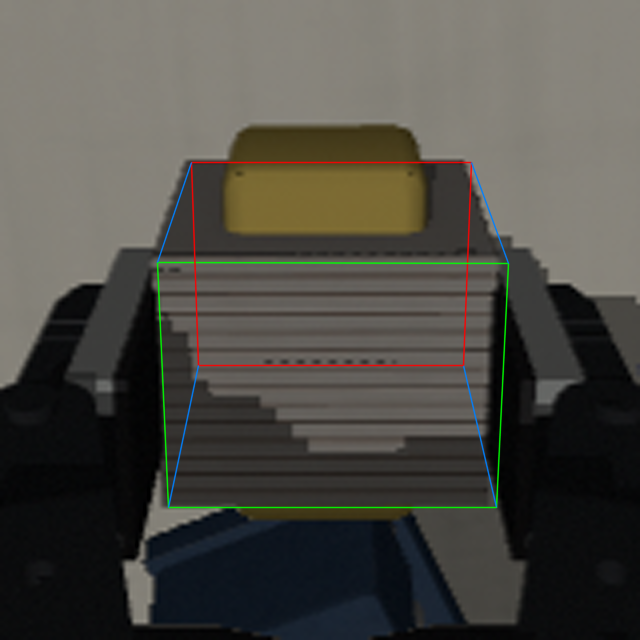

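View pics/o14.png

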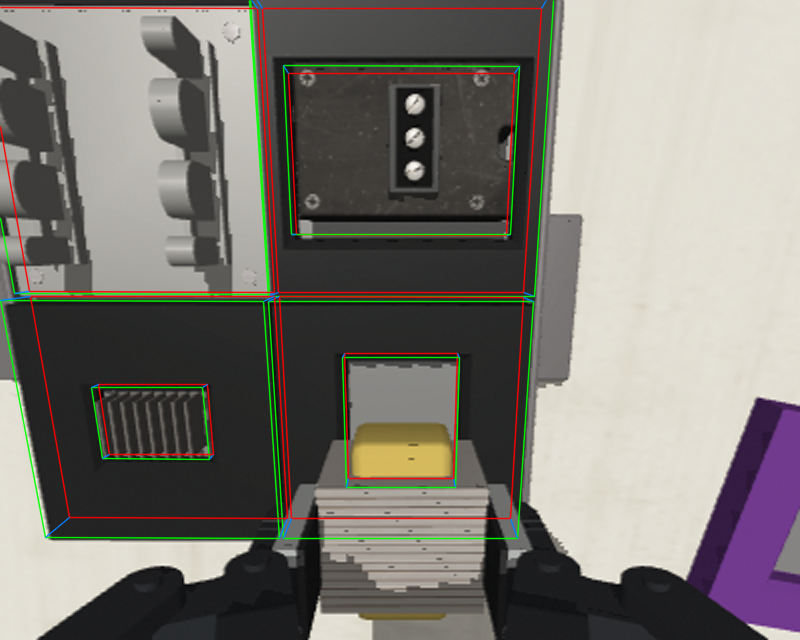

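```bash
python3 -m crank '[[-1,[-0.05,0,0.2],[0,0,0]],[-1,[0,0,0.35],[0,0,0]],[-1,[0,0,0.3],[0,0,0]],[-1,[0,0,0.15],[0,0,0]],[-1,[0,0,0],[0,0,0]]]'
python3 - <<'E'
from h import *
snap("wrist","w16"); go([0.4800,-0.2315,0.05],.092)
overlay("w16","o15",traybx(),(120,0,520,320),2)
E
```

```text
clock: 18.9
position: [0.4789, -0.2316, 0.0574]
ee_rot: [0.999, 0.046, -0.001, -0.001]
ft_force: [0.4, -0.1, -1.4]
grip_width: 0.474
t 18.95 pos [ 0.4797 -0.232   0.0588] yaw 0.092 f [ 1.2139 -0.1283 -1.2336] grip 0.475
shift before turn [ 0.0044 -0.006   0.1096] after turn [ 0.0043 -0.006   0.1096] turn [-0.0008  0.0008  0.0005]
1 rows:
([0.0, -0.01, 0.11], [-0.001, 0.001, 0.0])
```

View pics/o15.png

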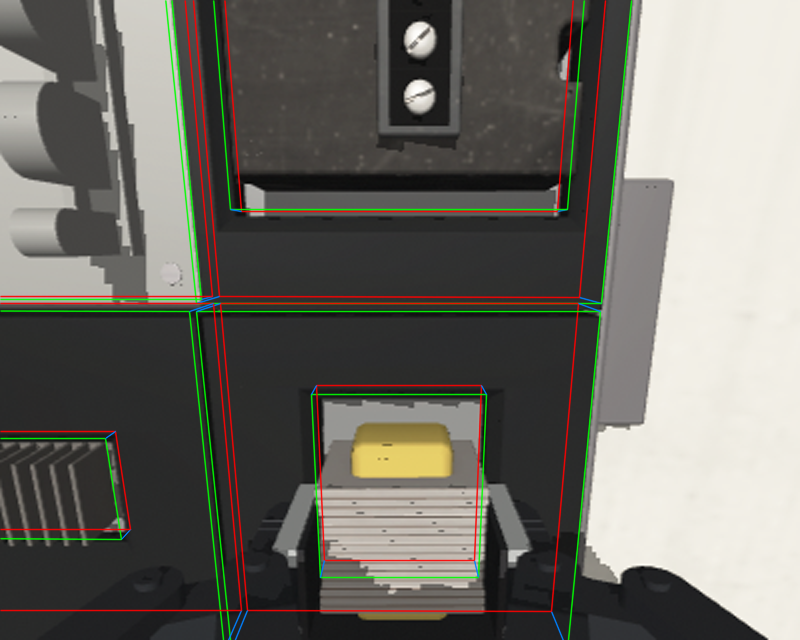

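```bash
python3 -m crank '[[-1,[0,0,0.08],[0,0,0]],[-1,[0,0,0.03],[0,0,0]],[-1,[0,0,0],[0,0,0]],[-1,[0,0,0],[0,0,0]],[-1,[0,0,0],[0,0,0]]]'; python3 -m crank '[[0.6,[0,0,0],[0,0,0]],[0.6,[0,0,0],[0,0,0]],[0.6,[0,0,0],[0,0,0]],[0.6,[0,0,-0.3],[0,0,0]],[0.6,[0,0,-0.6],[0,0,0]]]'; python3 -m crank '[[0.6,[0,0,-0.6],[0,0,0]],[0.6,[0.2,0,-0.5],[0,0,0]],[0.6,[0.4,0,0],[0,0,0]],[0.6,[0,0,0],[0,0,0]],[0.6,[0,0,0],[0,0,0]]]'
python3 - <<'E'
from h import *
snap("wrist","w17"); print(manip.get_obs()["joint_pos"]); go([0.516,0.30,0.28],.092)
overlay("w17","o16",traybx(),(160,40,520,320),2)
E
```

```text
clock: 19.45
position: [0.4798, -0.2327, 0.0504]
ee_rot: [0.999, 0.046, 0.0, 0.0]
ft_force: [-0.7, -1.1, -1.7]
grip_width: 0.473
clock: 19.95
position: [0.4775, -0.2317, 0.1199]
ee_rot: [0.999, 0.046, -0.003, -0.002]
ft_force: [1.0, -1.0, 0.5]
grip_width: 0.8
clock: 20.45
position: [0.5275, -0.2278, 0.2097]
ee_rot: [0.999, 0.046, -0.0, -0.0]
ft_force: [-0.6, 0.5, -0.7]
grip_width: 0.799
[ 0.6711  0.2785 -0.4054  1.6407  0.1146  1.2471 -1.2363]
t 20.5 pos [ 0.5269 -0.2281  0.2095] yaw 0.092 f [-0.2465  0.0209  0.1364] grip 0.8
shift before turn [ 0.4671 -6.587  -0.8793] after turn [ 0.4712 -6.5864 -0.8817] turn [-0.0006  0.0014 -0.0006]
11 rows:
([0.04, -0.6, -0.08], [-0.0, 0.0, -0.0])
([0.04, -0.6, -0.08], [-0.0, 0.0, -0.0])
([0.04, -0.6, -0.08], [-0.0, 0.0, -0.0])
([0.04, -0.6, -0.08], [-0.0, 0.0, -0.0])
([0.04, -0.6, -0.08], [-0.0, 0.0, -0.0])
([0.04, -0.6, -0.08], [-0.0, 0.0, -0.0])
([0.04, -0.6, -0.08], [-0.0, 0.0, -0.0])
([0.04, -0.6, -0.08], [-0.0, 0.0, -0.0])
([0.04, -0.6, -0.08], [-0.0, 0.0, -0.0])
([0.04, -0.6, -0.08], [-0.0, 0.0, -0.0])
([0.04, -0.6, -0.08], [-0.0, 0.0, -0.0])
```

View pics/o16.png

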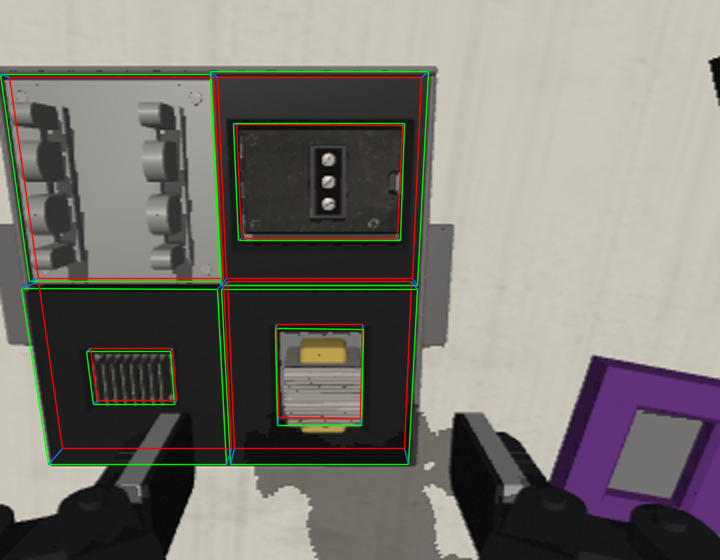

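Run:
```python
from h import *
go([0.516,0.33,0.25],1.46)
```

```text
t 20.5 pos [ 0.5269 -0.2281  0.2095] yaw 0.092 f [-0.2465  0.0209  0.1364] grip 0.8
shift before turn [ 0.5018 -6.9603 -0.5042] after turn [ 6.9191 -0.9065 -0.5067] turn [-0.0014  0.0008 -1.7424]
12 rows:
([0.04, -0.58, -0.04], [-0.0, 0.0, -0.145])
([0.11, -0.57, -0.04], [-0.0, 0.0, -0.145])
([0.17, -0.56, -0.04], [-0.0, 0.0, -0.145])
([0.23, -0.53, -0.04], [-0.0, 0.0, -0.145])
([0.29, -0.5, -0.04], [-0.0, 0.0, -0.145])
([0.35, -0.47, -0.04], [-0.0, 0.0, -0.145])
([0.4, -0.42, -0.04], [-0.0, 0.0, -0.145])
([0.44, -0.37, -0.04], [-0.0, 0.0, -0.145])
([0.48, -0.32, -0.04], [-0.0, 0.0, -0.145])
([0.52, -0.26, -0.04], [-0.0, 0.0, -0.145])
([0.54, -0.2, -0.04], [-0.0, 0.0, -0.145])
([0.56, -0.14, -0.04], [-0.0, 0.0, -0.145])
```

```bash
python3 -m crank '[[0.6,[0.04,-0.58,-0.04],[0,0,-0.15]],[0.6,[0.11,-0.57,-0.04],[0,0,-0.15]],[0.6,[0.17,-0.56,-0.04],[0,0,-0.15]],[0.6,[0.23,-0.53,-0.04],[0,0,-0.14]],[0.6,[0.29,-0.5,-0.04],[0,0,-0.14]]]'; python3 -m crank '[[0.6,[0.35,-0.47,-0.04],[0,0,-0.15]],[0.6,[0.4,-0.42,-0.04],[0,0,-0.15]],[0.6,[0.44,-0.37,-0.04],[0,0,-0.14]],[0.6,[0.48,-0.32,-0.04],[0,0,-0.14]],[0.6,[0.52,-0.26,-0.04],[0,0,-0.15]]]'; python3 -m crank '[[0.6,[0.54,-0.2,-0.04],[0,0,-0.14]],[0.6,[0.56,-0.14,-0.04],[0,0,-0.14]],[0.6,[0,0,0],[0,0,0]],[0.6,[0,0,0],[0,0,0]],[0.6,[0,0,0],[0,0,0]]]'
python3 - <<'E'
from h import *
snap("wrist","w18"); print(manip.get_obs()["joint_pos"]); go([0.516,0.352,0.15],1.46)
overlay("w18","o17",[(.516,.352,-.11,.064,.010,.090,.014),(.516,.352,-.11,.008,.004,.090,.056)],(200,120,440,320),3)
E
```

```text
clock: 21.0
position: [0.5198, 0.005, 0.2259]
ee_rot: [0.945, 0.328, -0.0, 0.0]
ft_force: [1.1, 0.6, -0.2]
grip_width: 0.799
clock: 21.5
position: [0.515, 0.2365, 0.2419]
ee_rot: [0.813, 0.582, -0.0, 0.001]
ft_force: [1.1, 0.1, -0.1]
grip_width: 0.801
clock: 22.0
position: [0.5139, 0.3263, 0.2479]
ee_rot: [0.747, 0.665, -0.001, 0.001]
ft_force: [0.2, -0.2, 0.6]
grip_width: 0.804
[ 0.0129  0.4265 -0.8625  1.4781  0.3265  1.3871 -0.9806]
t 22.05 pos [0.5142 0.3261 0.2481] yaw 1.455 f [-0.4999 -0.2705 -0.5704] grip 0.803
shift before turn [ 0.3259 -0.0148  1.2256] after turn [ 0.3241 -0.0128  1.2261] turn [ 0.0004  0.002  -0.0061]
3 rows:
([0.11, -0.0, 0.41], [0.0, 0.001, -0.002])
([0.11, -0.0, 0.41], [0.0, 0.001, -0.002])
([0.11, -0.0, 0.41], [0.0, 0.001, -0.002])
```

View pics/w18.png

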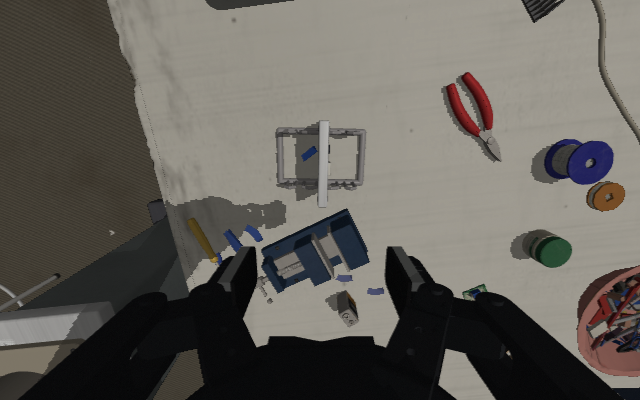

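View pics/o17.png

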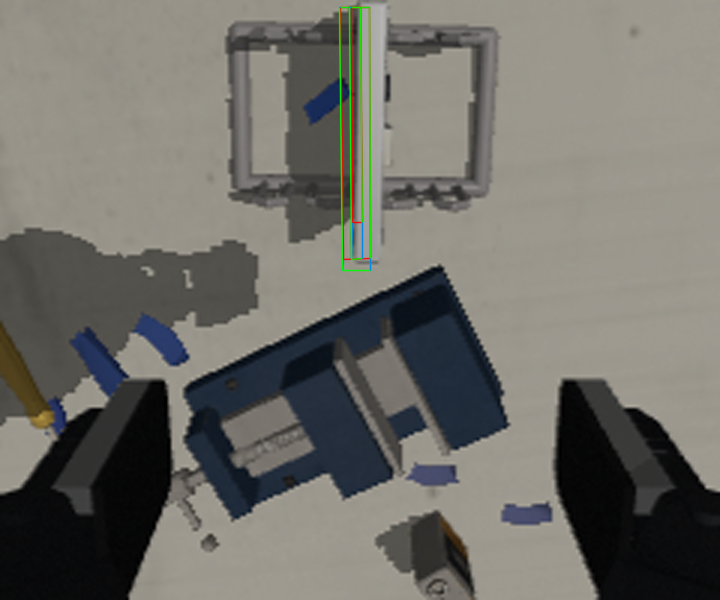

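Run:
```python
from h import *
overlay("w18","o18",[],(265,110,380,220),7)
```

```text
(no output)
```

View pics/o18.png

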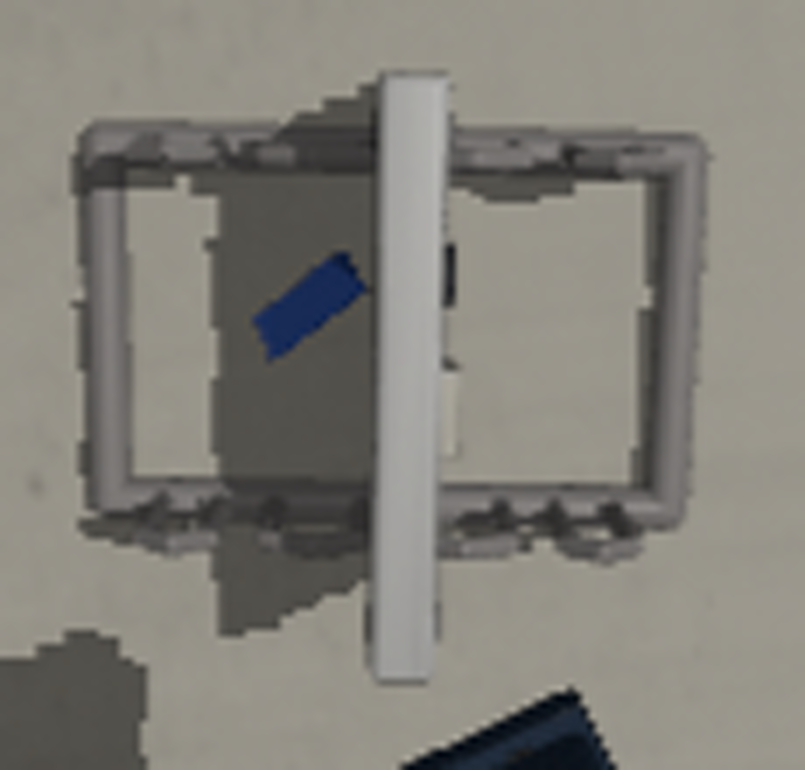

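Run:
```python
from h import *
im,K=load("w18")
P=np.array([bp(K,265+(u+.5)/7-.5,110+(v+.5)/7-.5,.078) for u,v in [(382,75),(448,75),(432,682),(372,682)]])
print(P[:,:2],P.mean(0)); a=(P[0]+P[1])/2;b=(P[2]+P[3])/2; d=a-b; print(np.linalg.norm(d),"yaw",-np.arctan2(d[0],d[1]))
R_=np.array([bp(K,265+u/7,110+v/7,.003) for u,v in [(80,130),(705,145),(690,525),(90,510)]]);print(R_[:,:2],R_.mean(0))
y=-np.arctan2(d[0],d[1]); go([*P.mean(0)[:2],.13],y+np.pi/2)
```

```text
[[0.5224 0.3984]
 [0.5316 0.3974]
 [0.5197 0.3094]
 [0.5106 0.3104]] [0.5211 0.3539 0.078 ]
0.08878550967348671 yaw -0.13413889643427063
[[0.4682 0.3951]
 [0.5783 0.3797]
 [0.5707 0.311 ]
 [0.4591 0.3268]] [0.5191 0.3532 0.003 ]
t 22.05 pos [0.5142 0.3261 0.2481] yaw 1.455 f [-0.4999 -0.2705 -0.5704] grip 0.803
shift before turn [0.3571 0.0457 1.4756] after turn [0.3556 0.0396 1.4761] turn [0.0005 0.002  0.0236]
3 rows:
([0.12, 0.02, 0.49], [0.0, 0.001, 0.008])
([0.12, 0.01, 0.49], [0.0, 0.001, 0.008])
([0.12, 0.01, 0.49], [0.0, 0.001, 0.008])
```

```bash
python3 -m crank '[[0,[0.12,0.02,0.4],[0,0,0.01]],[0,[0.12,0.01,0.4],[0,0,0.01]],[0,[0.11,0.01,0.4],[0,0,0]],[0,[0,0,0.2],[0,0,0]],[0,[0,0,0],[0,0,0]]]' 40
python3 - <<'E'
from h import *
snap("wrist","w19"); go([.5211,.3539,.084],1.437)
overlay("w19","o19",[(.5211,.3539,-.134,.064,.010,.090,.014)],(220,60,420,290),3)
E
```

```text
clock: 22.55
position: [0.5197, 0.3534, 0.1344]
ee_rot: [0.751, 0.66, -0.002, 0.0]
ft_force: [-0.3, -0.1, 0.3]
grip_width: 0.5
t 22.6 pos [0.5204 0.3541 0.1364] yaw 1.441 f [-0.754  -0.3336  0.415 ] grip 0.498
shift before turn [-0.0001  0.0096  0.6545] after turn [-0.0008  0.0092  0.6546] turn [-0.0007  0.0016  0.0049]
2 rows:
([-0.0, 0.0, 0.33], [-0.0, 0.001, 0.002])
([-0.0, 0.0, 0.33], [-0.0, 0.001, 0.002])
```

View pics/o19.png

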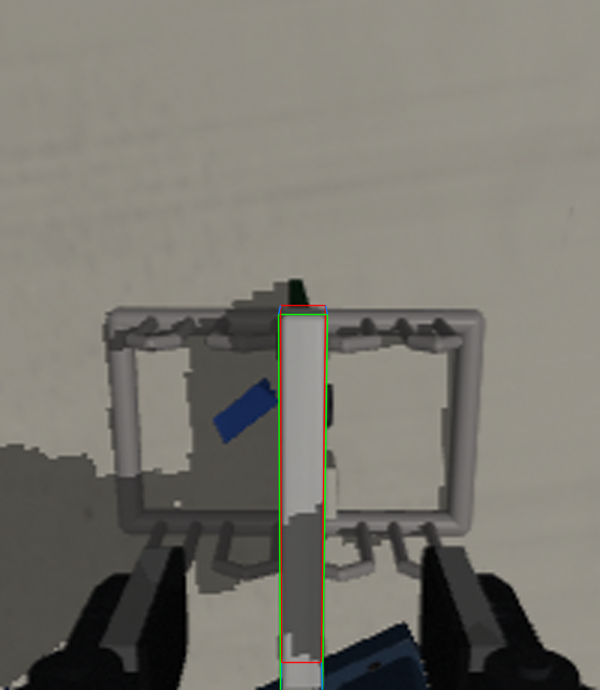

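```bash
python3 -m crank '[[0,[0,0,0.33],[0,0,0]],[0,[0,0,0.32],[0,0,0]],[0,[0,0,0],[0,0,0]],[0,[0,0,0],[0,0,0]],[-1,[0,0,0],[0,0,0]]]'; python3 -m crank '[[-1,[0,0,0],[0,0,0]],[-1,[0,0,0],[0,0,0]],[-1,[0,0,0],[0,0,0]],[-1,[0,0,0],[0,0,0]],[-1,[0,0,0],[0,0,0]]]'
```

```text
clock: 23.1
position: [0.5211, 0.356, 0.0869]
ee_rot: [0.751, 0.66, 0.002, 0.0]
ft_force: [0.8, 0.4, 0.6]
grip_width: 0.342
clock: 23.6
position: [0.5201, 0.3562, 0.086]
ee_rot: [0.751, 0.66, 0.001, -0.0]
ft_force: [-4.1, -0.6, 7.7]
grip_width: 0.102
```

```bash
python3 -m crank '[[-1,[0,0,-0.1],[0,0,0]],[-1,[0,0,-0.2],[0,0,0]],[-1,[0,0,-0.3],[0,0,0]],[-1,[0,0,-0.3],[0,0,0]],[-1,[0,0,-0.2],[0,0,0]]]'
python3 - <<'E'
from h import *
snap("wrist","w20"); 
manip_im,_=snap("side","s1"); 
go([.5799,-.1108,.19],1.663)
E
```

```text
clock: 24.1
position: [0.5206, 0.356, 0.1755]
ee_rot: [0.751, 0.66, 0.001, 0.0]
ft_force: [0.4, -0.7, 0.1]
grip_width: 0.106
t 24.2 pos [0.5211 0.3564 0.1755] yaw 1.442 f [-0.4459  1.442  -1.518 ] grip 0.103
shift before turn [-5.6965  1.4791 -0.191 ] after turn [-5.8825  0.1948 -0.1807] turn [ 0.0049 -0.003  -0.2811]
10 rows:
([-0.57, 0.15, -0.02], [0.0, -0.0, -0.028])
([-0.57, 0.14, -0.02], [0.0, -0.0, -0.028])
([-0.58, 0.12, -0.02], [0.0, -0.0, -0.028])
([-0.58, 0.11, -0.02], [0.0, -0.0, -0.028])
([-0.58, 0.1, -0.02], [0.0, -0.0, -0.028])
([-0.58, 0.08, -0.02], [0.0, -0.0, -0.028])
([-0.58, 0.07, -0.02], [0.0, -0.0, -0.028])
([-0.59, 0.06, -0.02], [0.0, -0.0, -0.028])
([-0.59, 0.05, -0.02], [0.0, -0.0, -0.028])
([-0.59, 0.03, -0.02], [0.0, -0.0, -0.028])
```

View pics/w20.png

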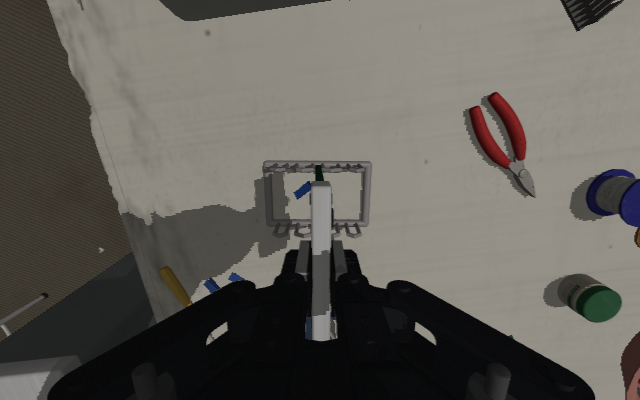

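View pics/s1.png

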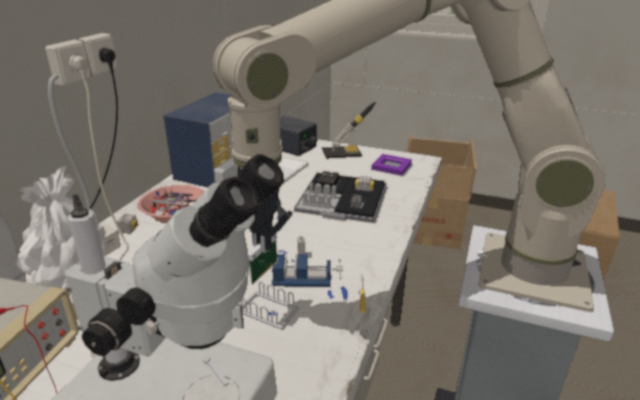

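```bash
python3 -m crank '[[-1,[-0.3,0.08,-0.02],[0,0,-0.03]],[-1,[-0.5,0.13,-0.02],[0,0,-0.03]],[-1,[-0.57,0.12,-0.02],[0,0,-0.03]],[-1,[-0.58,0.11,0],[0,0,-0.03]],[-1,[-0.58,0.1,0],[0,0,-0.03]]]';python3 -m crank '[[-1,[-0.58,0.09,0],[0,0,-0.03]],[-1,[-0.58,0.08,0],[0,0,-0.03]],[-1,[-0.58,0.07,0],[0,0,-0.03]],[-1,[-0.58,0.06,0],[0,0,-0.02]],[-1,[-0.5,0.04,0],[0,0,-0.02]]]'
python3 - <<'E'
from h import *
go([.5799,-.1085,.19],1.663)
E
```

```text
clock: 24.7
position: [0.5475, 0.1481, 0.1764]
ee_rot: [0.711, 0.704, -0.001, -0.0]
ft_force: [0.8, -0.5, -1.0]
grip_width: 0.098
clock: 25.2
position: [0.5822, -0.0775, 0.1763]
ee_rot: [0.674, 0.738, -0.001, -0.0]
ft_force: [1.1, 0.4, -1.2]
grip_width: 0.104
t 25.2 pos [ 0.5822 -0.0775  0.1763] yaw 1.661 f [ 1.0588  0.4364 -1.2398] grip 0.104
shift before turn [-0.383  -0.0642 -0.1711] after turn [-0.3828 -0.0647 -0.1714] turn [-0.0015  0.0007 -0.0023]
1 rows:
([-0.38, -0.06, -0.17], [-0.002, 0.001, -0.002])
```

```bash
python3 -m crank '[[-1,[-0.2,-0.03,0],[0,0,0]],[-1,[-0.15,-0.03,0],[0,0,0]],[-1,[0,0,0],[0,0,0]],[-1,[0,0,0],[0,0,0]],[-1,[0,0,0],[0,0,0]]]'
python3 - <<'E'
from h import *
snap("wrist","w21"); go([.5799,-.1085,.176],1.663)
hc=nest(1,1); ex=np.array([np.cos(TY),np.sin(TY)]); ey=np.array([-ex[1],ex[0]])
bx=[]
for yy in (-.03,.03):
    c=hc+yy*ey; bx.append((*c,TY,.014,.0065,.010,.0355))
overlay("w21","o20",traybx()+bx,(200,60,440,300),3)
E
```

```text
clock: 25.7
position: [0.5805, -0.1006, 0.1773]
ee_rot: [0.673, 0.74, 0.0, -0.0]
ft_force: [-0.8, 0.5, -0.4]
grip_width: 0.106
t 25.75 pos [ 0.5806 -0.1008  0.1774] yaw 1.665 f [-0.0825  0.1821 -0.8113] grip 0.107
shift before turn [-0.0949 -0.0172  0.0171] after turn [-0.095  -0.0171  0.0172] turn [ 0.0004 -0.0004  0.0022]
1 rows:
([-0.09, -0.02, 0.02], [0.0, -0.0, 0.002])
```

View pics/w21.png

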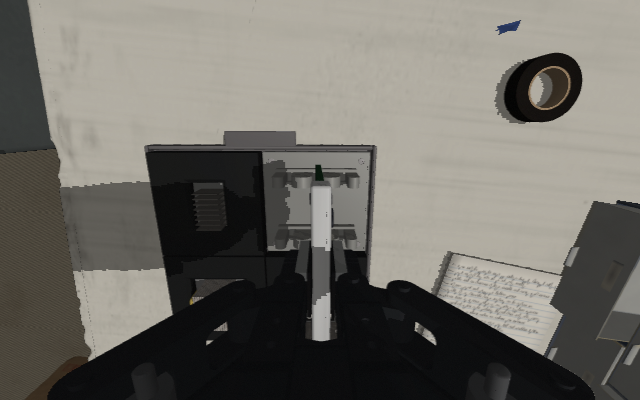

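View pics/o20.png

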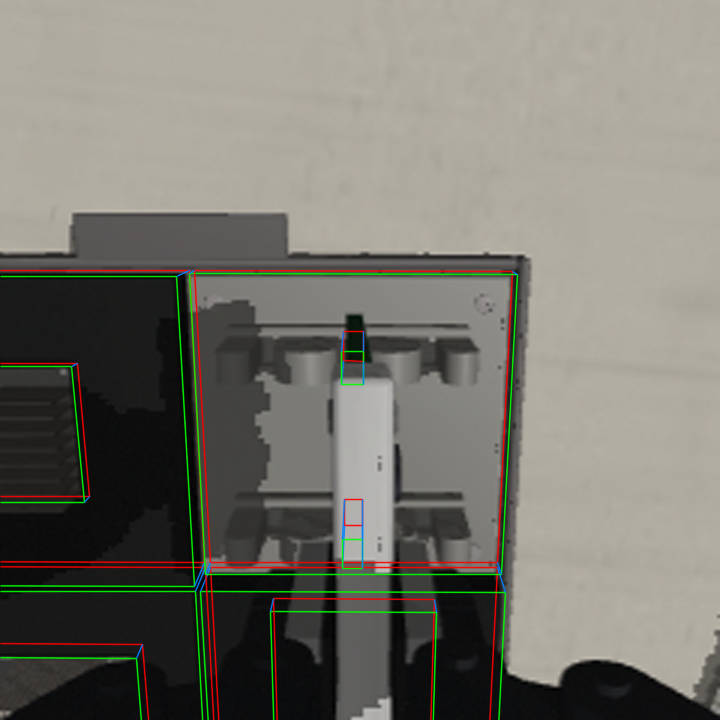

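Run:
```python
from h import *
hc=nest(1,1); ex=np.array([np.cos(TY),np.sin(TY)]); ey=np.array([-ex[1],ex[0]])
bx=[]
for yy in (-.03,.03):
  for xx in (-.026,.026):
    c=hc+yy*ey+xx*ex; bx.append((*c,TY,.014,.0065,.010,.0355))
overlay("w21","o21",bx,(264,160,374,260),7)
overlay("w7","o22",bx+[(*(hc+yy*ey),TY,.014,.0065,.010,.0355) for yy in (-.03,.03)],(260,60,380,190),6)
```

```text
(no output)
```

View pics/o21.png

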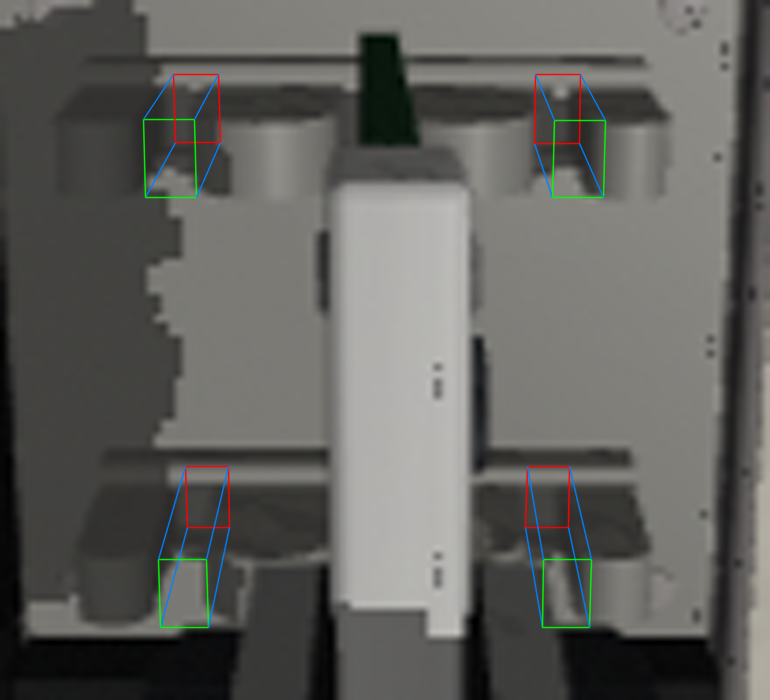

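View pics/o22.png

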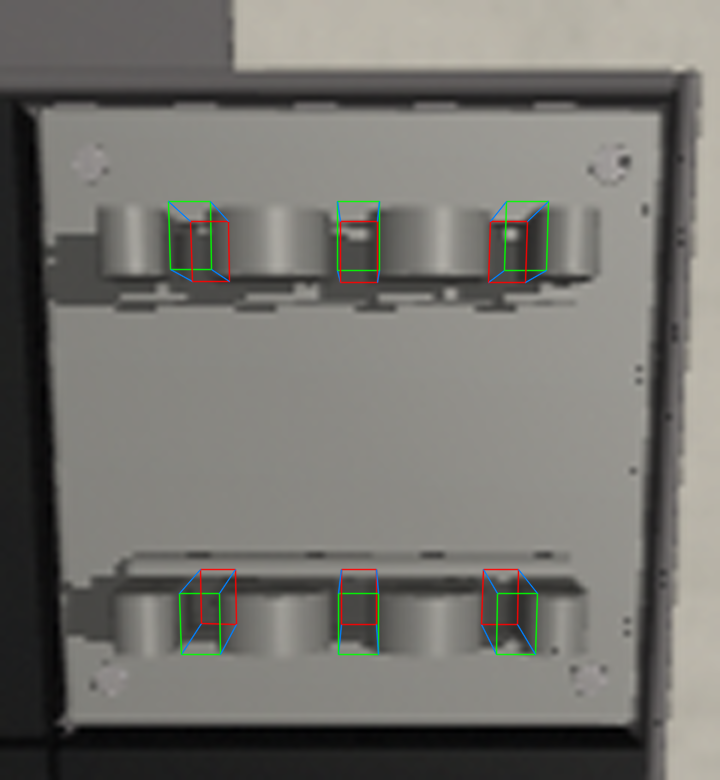

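Run:
```python
from h import *
for fn,pos,yaw in [("w21",[.5806,-.1008,.1774],1.665),("w20",[.5211,.3564,.1755],1.442)]:
    im,K=load(fn)
    M=R.from_euler('z',yaw).as_matrix()@np.diag([1,-1,-1.])
    for a in (.043,.0,-.02):
        for b in (-.005,.005):
            print(fn,a,b,proj(K,np.array(pos)+M@[a,b,.008]))
overlay("w20","o23",[],(264,160,374,260),7)
```

```text
w21 0.043 -0.005 [[306.5209 185.6372]]
w21 0.043 0.005 [[328.2871 185.6333]]
w21 0.0 -0.005 [[307.7224 269.4814]]
w21 0.0 0.005 [[327.6435 269.4731]]
w21 -0.02 -0.005 [[308.2144 303.8191]]
w21 -0.02 0.005 [[327.3799 303.8093]]
w20 0.043 -0.005 [[307.2196 184.9459]]
w20 0.043 0.005 [[328.9762 184.9434]]
w20 0.0 -0.005 [[308.3186 268.8807]]
w20 0.0 0.005 [[328.24  268.863]]
w20 -0.02 -0.005 [[308.7689 303.2775]]
w20 -0.02 0.005 [[327.9383 303.2543]]
```

View pics/o23.png

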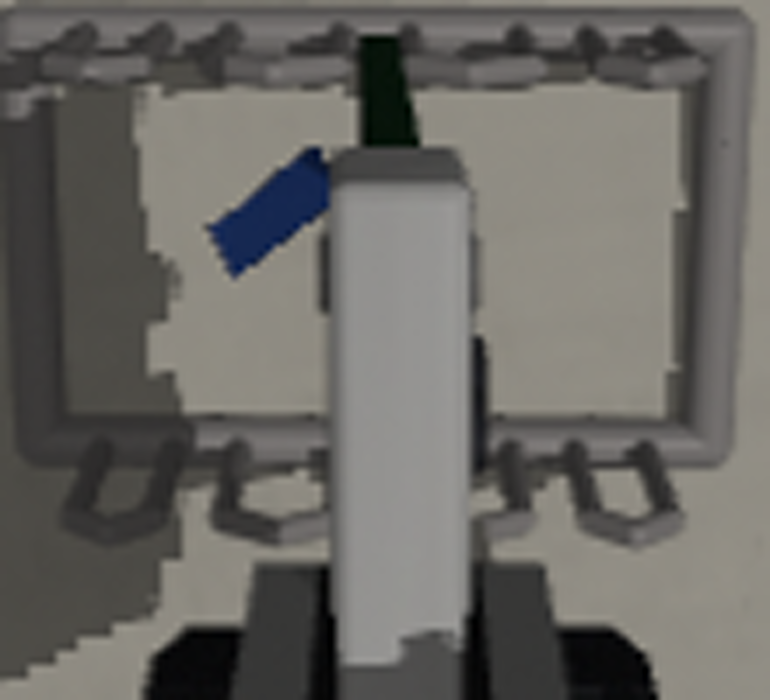

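```bash
python3 -m crank '[[-1,[-0.09,0,0.1],[0,0,0]],[-1,[0,0,0.2],[0,0,0]],[-1,[0,0,0.15],[0,0,0]],[-1,[0,0,0],[0,0,0]],[-1,[0,0,0],[0,0,0]]]'
python3 - <<'E'
from h import *
snap("wrist","w22"); go([.5799,-.1085,.09],1.663)
hc=nest(1,1); ex=np.array([np.cos(TY),np.sin(TY)]); ey=np.array([-ex[1],ex[0]])
bx=[(*(hc+yy*ey+xx*ex),TY,.014,.0065,.010,.0355) for yy in (-.03,.03) for xx in (-.026,.026)]
overlay("w22","o24",bx,(264,100,374,230),6)
overlay("w22","o25",[],(264,130,374,210),7)
E
```

```text
clock: 26.25
position: [0.5809, -0.1095, 0.1407]
ee_rot: [0.674, 0.739, -0.0, -0.001]
ft_force: [1.0, 0.0, -0.4]
grip_width: 0.106
t 26.3 pos [ 0.5812 -0.1096  0.1413] yaw 1.663 f [ 0.3833  0.0163 -1.8344] grip 0.11
shift before turn [ 0.015  -0.0152  0.6407] after turn [ 0.0152 -0.0152  0.6407] turn [ 0.     -0.0003 -0.0005]
2 rows:
([0.01, -0.01, 0.32], [0.0, -0.0, -0.0])
([0.01, -0.01, 0.32], [0.0, -0.0, -0.0])
```

View pics/o24.png

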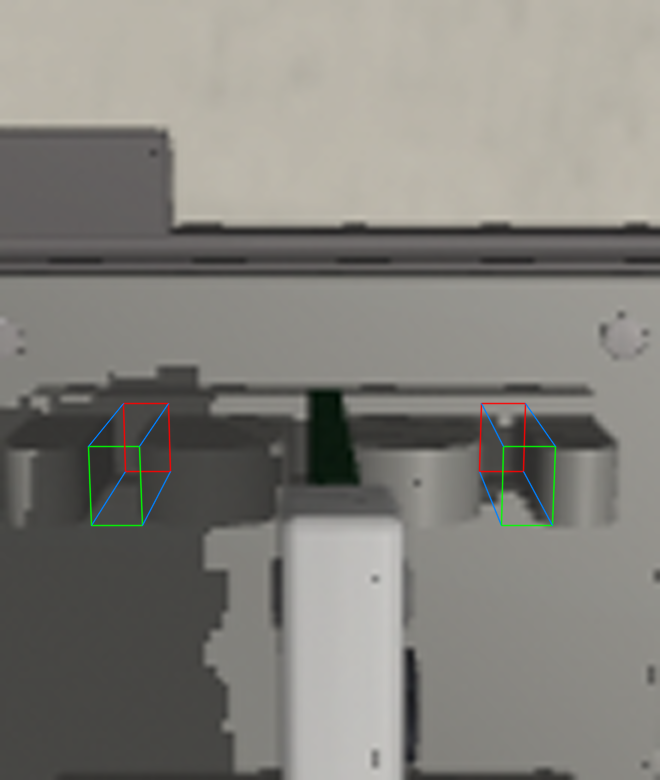

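View pics/o25.png

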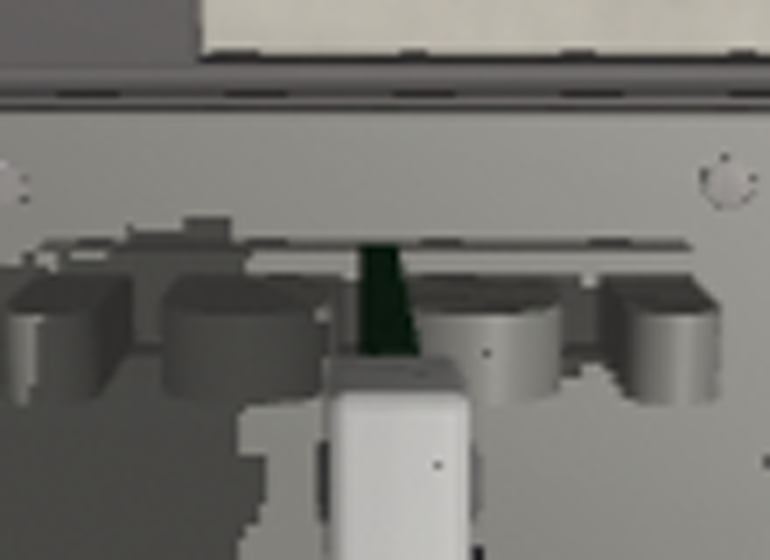

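Run:
```python
from h import *
im,K=load("w22"); hc=nest(1,1); ex=np.array([np.cos(TY),np.sin(TY)]); ey=np.array([-ex[1],ex[0]])
for y in (.025,.030,.035):
  for z in (.0495,.040,.03): 
    print(y,z,[np.round((proj(K,[*(hc+y*ey+x*ex),z])[0]-[264,130]+.5)*7-.5,0) for x in (-.026,0,.026)])
overlay("w22","o26",[],(290,155,360,205),11)
```

```text
0.025 0.0495 [array([137., 403.]), array([376., 403.]), array([615., 403.])]
0.025 0.04 [array([147., 384.]), array([377., 384.]), array([606., 384.])]
0.025 0.03 [array([158., 366.]), array([378., 366.]), array([597., 366.])]
0.03 0.0495 [array([135., 357.]), array([375., 357.]), array([616., 357.])]
0.03 0.04 [array([146., 341.]), array([376., 341.]), array([607., 341.])]
0.03 0.03 [array([156., 324.]), array([377., 324.]), array([599., 324.])]
0.035 0.0495 [array([133., 312.]), array([375., 312.]), array([617., 312.])]
0.035 0.04 [array([144., 297.]), array([376., 297.]), array([608., 297.])]
0.035 0.03 [array([155., 282.]), array([377., 282.]), array([600., 282.])]
```

View pics/o26.png

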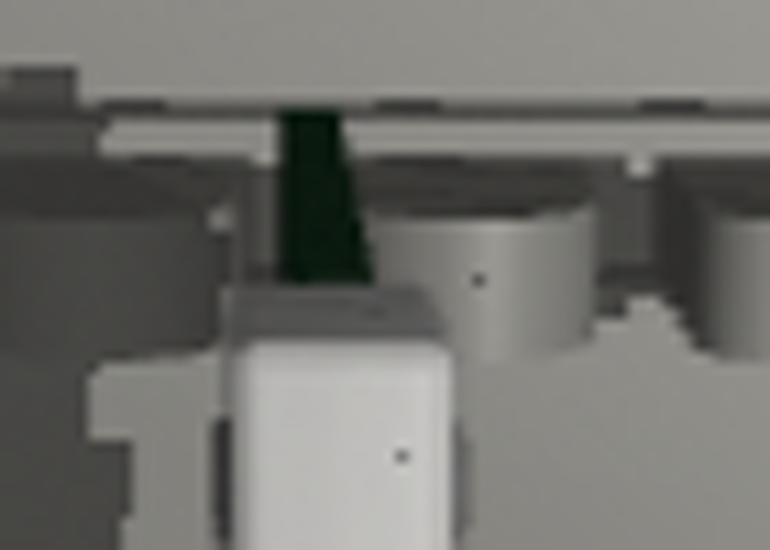

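```bash
python3 -m crank '[[-1,[0,-0.02,0],[0,0,0]],[-1,[0,0,0.1],[0,0,0]],[-1,[0,0,0],[0,0,0]],[-1,[0,0,0],[0,0,0]],[-1,[0,0,0],[0,0,0]]]'
python3 - <<'E'
from h import *
snap("wrist","w23"); go([.5785,-.1085,.09],1.663)
overlay("w23","o27",[],(264,130,374,210),7)
E
```

```text
clock: 26.8
position: [0.5796, -0.11, 0.1333]
ee_rot: [0.674, 0.739, 0.0, 0.0]
ft_force: [0.5, -0.3, -0.6]
grip_width: 0.104
t 26.85 pos [ 0.5796 -0.11    0.1334] yaw 1.662 f [-0.1503  0.0814 -0.9507] grip 0.104
shift before turn [ 0.0201 -0.0122  0.5421] after turn [ 0.0201 -0.0121  0.5421] turn [ 0.0003  0.0001 -0.001 ]
1 rows:
([0.02, -0.01, 0.54], [0.0, 0.0, -0.001])
```

View pics/o27.png

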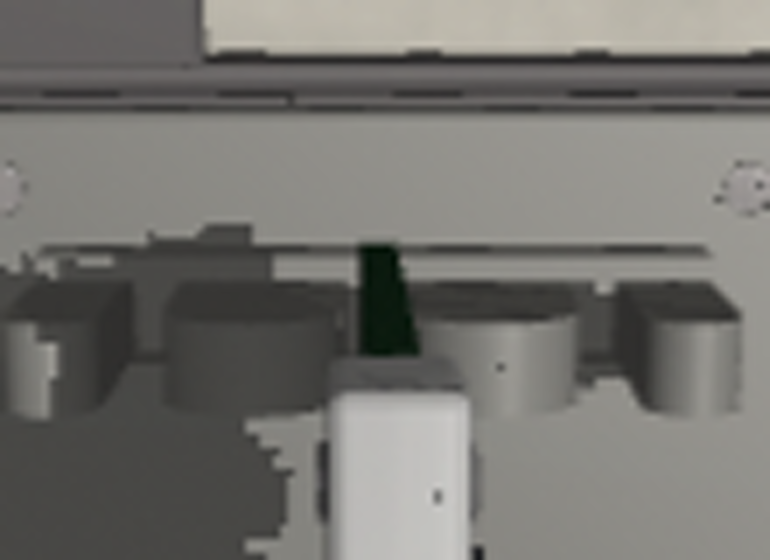

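```bash
python3 -m crank '[[-1,[0,-0.013,0],[0,0,0]],[-1,[0,0,0],[0,0,0]],[-1,[0,0,0.1],[0,0,0]],[-1,[0,0,0.1],[0,0,0]],[-1,[0,0,0],[0,0,0]]]'
python3 - <<'E'
from h import *
snap("wrist","w24"); go([.5785,-.1085,.092],1.663)
overlay("w24","o28",[],(264,130,374,230),7)
E
```

```text
clock: 27.35
position: [0.5777, -0.1101, 0.1156]
ee_rot: [0.674, 0.739, -0.001, -0.001]
ft_force: [-0.1, 0.6, -2.5]
grip_width: 0.102
t 27.4 pos [ 0.578  -0.1101  0.1163] yaw 1.662 f [-0.3541 -0.5637 -0.5144] grip 0.105
shift before turn [0.0188 0.0085 0.3034] after turn [0.0189 0.0081 0.3034] turn [-0.0018 -0.0006 -0.0009]
1 rows:
([0.02, 0.01, 0.3], [-0.002, -0.001, -0.001])
```

View pics/o28.png

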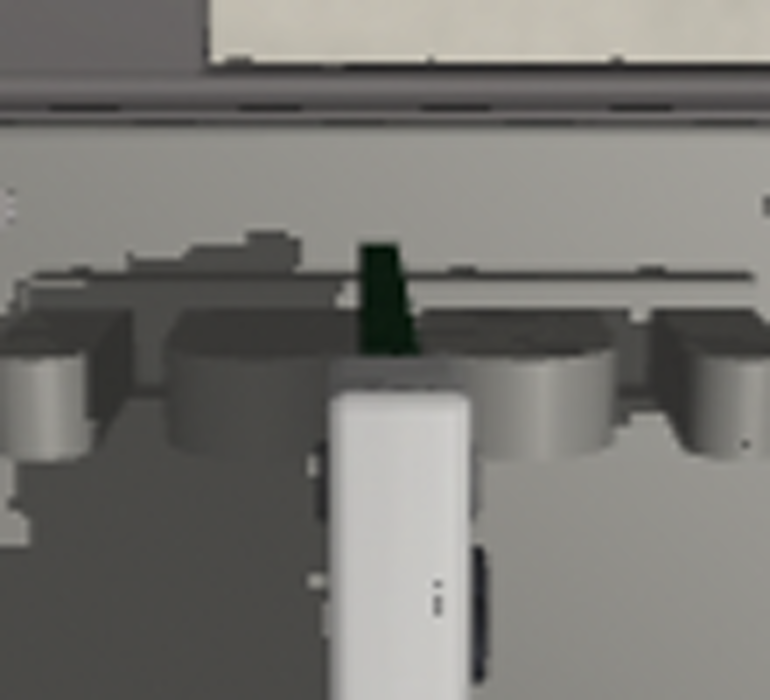

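```bash
python3 -m crank '[[-1,[0,0.009,0],[0,0,0]],[-1,[0,0,0.1],[0,0,0]],[-1,[0,0,0.1],[0,0,0]],[-1,[0,0,0.06],[0,0,0]],[-1,[0,0,0],[0,0,0]]]'
python3 - <<'E'
from h import *
snap("wrist","w25"); go([.5785,-.1085,.092],1.663)
E
```

```text
clock: 27.9
position: [0.5787, -0.11, 0.0953]
ee_rot: [0.674, 0.739, -0.0, -0.001]
ft_force: [-0.4, -0.8, -0.3]
grip_width: 0.101
t 27.95 pos [ 0.579  -0.1099  0.0959] yaw 1.662 f [ 0.1046  0.9871 -0.6233] grip 0.109
shift before turn [ 0.0186 -0.0042  0.0491] after turn [ 0.0186 -0.0042  0.049 ] turn [-0.0009 -0.0004 -0.0008]
1 rows:
([0.02, -0.0, 0.05], [-0.001, -0.0, -0.001])
```

View pics/w25.png

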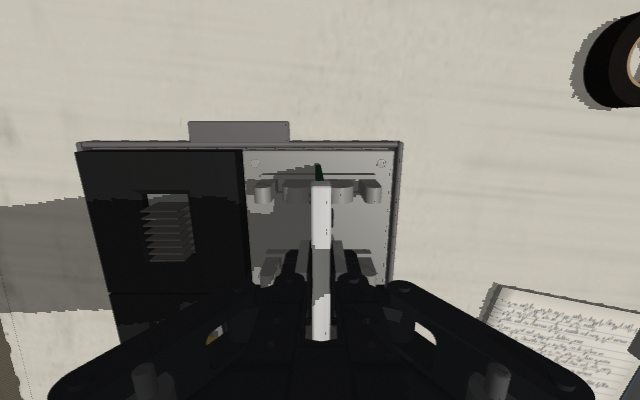

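```bash
python3 -m crank '[[-1,[0,0,0.03],[0,0,0]],[-1,[0,0,0.02],[0,0,0]],[-1,[0,0,0.01],[0,0,0]],[-1,[0,0,0.01],[0,0,0]],[-1,[0,0,0],[0,0,0]]]'
```

```text
clock: 28.45
position: [0.5795, -0.11, 0.0922]
ee_rot: [0.674, 0.739, -0.0, 0.001]
ft_force: [-6.2, 0.3, 12.7]
grip_width: 0.105
```

```bash
python3 -m crank '[[-0.2,[0,0,0],[0,0,0]],[-0.2,[0,0,0],[0,0,0]],[-0.2,[0,0,0],[0,0,0]],[-0.2,[0,0,0],[0,0,0]],[-0.2,[0,0,0],[0,0,0]]]';python3 -m crank '[[-0.2,[0,0,-0.3],[0,0,0]],[-0.2,[0,0,-0.5],[0,0,0]],[-0.2,[0,0,-0.6],[0,0,0]],[-0.2,[0,0,-0.4],[0,0,0]],[-0.2,[0,0,0],[0,0,0]]]'
python3 - <<'E'
from h import *
o=manip.get_obs(); print(o["position"],o["grip_width"]); snap("wrist","w26"); snap("side","s2")
hc=nest(1,1)
overlay("w26","o29",traybx()+[(*hc,TY,.014,.004,.090,.056),(*hc,TY,.070,.010,.090,.014)],(180,60,440,340),2.8 and 3)
im=cv2.imread("pics/s2.png"); cv2.imwrite("pics/s2c.png",cv2.resize(im[150:240,280:400],None,fx=6,fy=6,interpolation=cv2.INTER_CUBIC))
E
```

```text
clock: 28.95
position: [0.5792, -0.11, 0.0907]
ee_rot: [0.674, 0.739, -0.0, -0.0]
ft_force: [-0.6, -0.1, -0.0]
grip_width: 0.402
clock: 29.45
position: [0.5813, -0.1098, 0.2399]
ee_rot: [0.674, 0.739, 0.002, 0.003]
ft_force: [0.1, -0.7, -0.4]
grip_width: 0.396
[ 0.5813 -0.1098  0.2399] 0.39571844541476187
```

View pics/o29.png

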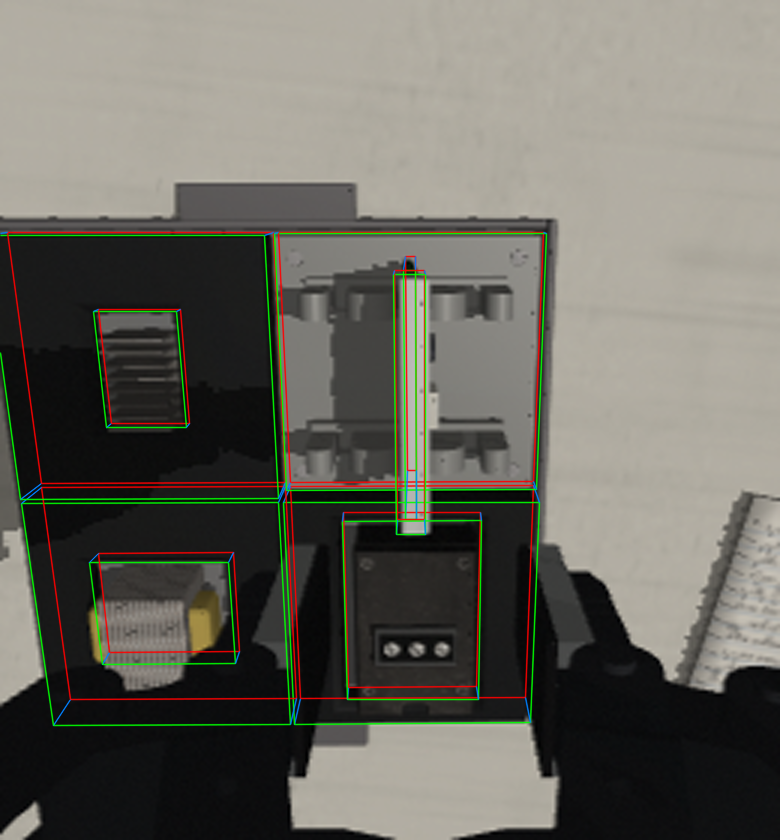

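View pics/s2c.png

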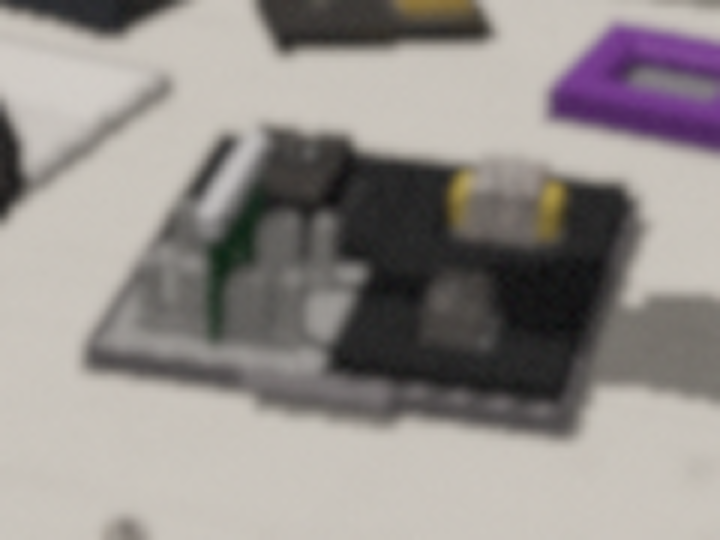

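```bash
python3 -m crank '[[-0.2,[-0.3,-0.3,-0.2],[0,0,0]],[-0.2,[0.3,-0.45,-0.2],[0,0,0]],[-0.2,[0.3,-0.4,0],[0,0,0]],[-0.2,[0,0,0],[0,0,0]],[-0.2,[0,0,0],[0,0,0]]]'
python3 - <<'E'
from h import *
snap("wrist","w27"); print(manip.get_obs()["position"])
N=lambda a,b:tuple(nest(a,b))
overlay("w27","o30",[(*N(1,-1),TY,.010,.052,.080,.030),(*N(-1,-1),TY,.010,.034,.042,.036),(*N(-1,1),TY,.014,.024,.040,.022),(*N(1,1),TY,.07,.010,.090,.014)],(220,110,480,310),3)
E
```

```text
clock: 30.05
position: [0.4846, -0.0948, 0.2661]
ee_rot: [0.674, 0.739, -0.001, 0.0]
ft_force: [0.0, -0.8, 0.1]
grip_width: 0.404
[ 0.4852 -0.0951  0.2661]
```

View pics/o30.png

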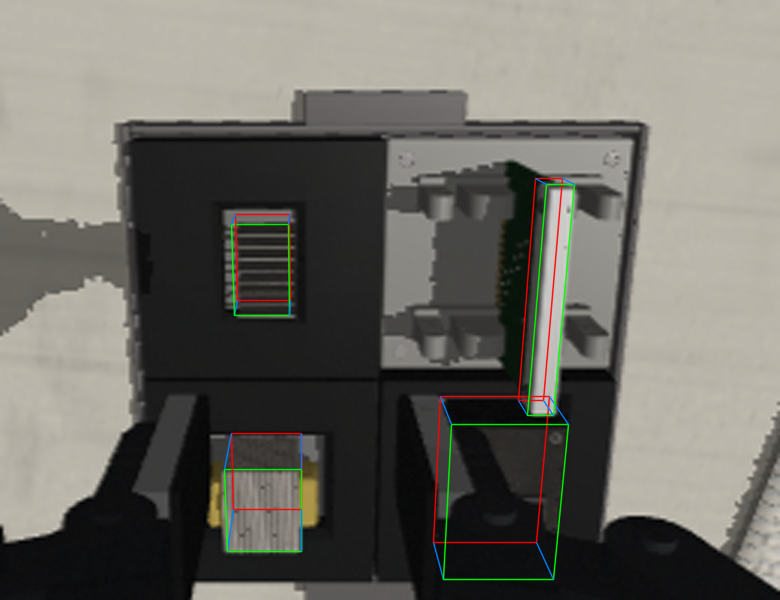

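Run:
```python
from workcell import manip
print(manip.get_obs()["clock"]); print(manip.hand_in())
```

```text
30.1
the job is handed in; nothing more can be done
None
```

The kit is made up and handed in at 30.1 s of the 118 s allowed. I put the black case, heat sink and transformer each in the cut-out of its own size. The card went upright into the middle slot of the holder, pushed down until it touched the bottom. That contact read about 13 N, with the lower edge at about z = 14 mm.

**Last checks:** In the final wrist pictures, the heat sink, transformer and card rail lay within about 1–2 mm of the positions I calculated from the tray. The fingers partly hid the case in the last picture, but the one before showed it about 2–3 mm off centre at most. The side picture shows all four parts standing in place. The gripper was open and clear of everything, and its force reading was near zero.

**Disagreement:** Close to the tool, the wrist camera read about 1–2 mm to one side of where the jaws really were. It also showed the card leaning about 0.03 rad in the grip. I lined the card up directly with the comb teeth in the pictures instead of relying on the calculated position. No verdict was reported.

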